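# Square the stereo plate carrier to the lightbox rail and light it

## Robot

A 6-joint arm with a two-finger parallel gripper is mounted at the origin on the work surface. World frame = base frame: x ahead of the robot, y to its left, z up, the work surface at z = 0. Lengths are in m, angles in rad, forces in N, time in s.
With the tool pointing down it reaches from about 0.35 to 0.975 m from the base axis. Payload 4.9 kg.
Tool frame: the origin (TCP) lies on the mounting face of the last link; the fingertips stand 173 mm ahead of it and the grasp point (between the pads) lies 155 mm ahead of it; z points along the fingers, y is the direction in which the jaws open and shut (so a half turn about z gives the same grasp; the last joint's range is limited). The gripper opens to 85 mm and grips with 20 to 120 N. Pads are 22 mm wide; open, the fingers measure 114 mm over their backs; the gripper's body (76 mm by 85 mm) begins 54 mm behind the grasp point. The pads swing forward as they close: fully open they stand 13 mm farther back than shut.
Start: joints at [1.168, 0.053, 1.613, -0, 1.476, -0.119], TCP at [0.175, 0.6, 0.405] pointing down, gripper open.
Joint ranges: [-3.01, 3.01], [-1.01, 2.22], [0.06, 2.58], [-1.02, 4.17], [0.09, 2.62], [-3.14, 3.14]. Speed limits (rad/s): [2.57, 2.57, 3.14, 3.14, 3.14, 3.14].

## Interface

Orientations are given as a rotation vector (axis times angle).
In Python, from station import ctrl gives the robot as it stands. The module is installed in compiled form; this text tells all that it offers.
- The arm moves only by the tool jog_arm, never from a script. Its argument "steps" is a list of rows, each a list of 2 entries, a list of its own where there are three numbers: the shift along the tool's x, y, z in cm, then the turn, a rotation vector about the tool's x, y, z in degrees. In form: [[[tx, ty, tz], [rx, ry, rz]], ...]. A call has 1 to 8 rows; each row shifts and turns the pose as measured when the row begins, along the tool's axes as they then stand; what a row does not reach is not made up. A row lasts 1/10 s, in which the tool goes at most 50 mm and 8.59 degrees, less where a joint would pass 70% of its speed; a pose out of reach is approached as far as the arm can. A call is refused whole if a number of a shift passes 5 or a number of a turn 8.59, either way. A call with a gripper value outside its range is refused whole. "fingers" is the gripper command: -1 is shut, 1 is fully open, values between are in proportion, set as the call begins (left out, the last holds). The fingers move at their own pace and stop on an object; "grip_force" is the grip in N (left out, the last holds). Time passes only in rows, so rows that do not move let the fingers close. It gives the time, the measured TCP pose, the force and the opening at its end, in the units of the state.
- ctrl.get_obs(): the state, without advancing time (a new reading comes with each control period).
- ctrl.get_image(name): name is "side" or "top" or "wrist"; returns the picture (400x640x3 uint8, red, green, blue); there is no depth.
- ctrl.camera_info(name): a dict with "K" (3x3 intrinsics, pixels), "camera_from_world" (4x4, takes a point from world to camera coordinates). Camera axes: x right, y up, looking along -z (the intrinsics and any distortion apply to the point x, -y, -z); pixel columns grow to the right and rows downward; lengths in m; the calibration is good to about 2 mm. A picture is of the moment at which its call begins: read the wrist's pose just before it. camera_info takes no time and is no camera call; for the wrist camera it gives the pose at the moment of the call.
- ctrl.finish_job(): hands the job in, once; it reports no verdict.
The state is a dict: "t": time; "q": joint angles; "dq": joint speeds; "effort": joint torques, N m; "tool_pos": TCP position; "tool_rot": TCP orientation; "contact_force": force on the tool from outside, world axes, zero at the start; "wrist_torque": the same for the moment, N m; "opening": finger opening in m.
Only numpy, scipy, OpenCV 4.12 (cv2) and the standard library are available. Lean on these libraries where they do the work, as an engineer would, in place of code of your own. Each camera call takes 0.05 s, during which the arm holds its last target.

## Task

Slide the stereo plate carrier across the lightbox, without lifting it, by pushing in turn on the front faces of its two wooden end blocks, never on the bare glass between them, until its brass edge lies home along the rail's cork facing at both ends; then bed it with a short steady push of 8 to 10 newtons, and never let it press on the rail with more than 15, or the plate may crack. Then throw the bakelite toggle switch fully over, away from the side it leans to now, to light the lightbox for inspection. Leave everything else on the bench and the lightbox where it is.

Things in the scene. Friction and masses are not known exactly. Their poses are not given: they have to be found in the camera images.
- carrier: Loose glass plate carrier on the lightbox, 76 (x) x 250 (y) x 22 (z) mm, 0.3 to 0.5 kg. Origin: centre of its underside; +x to its brass register edge (must meet the rail), +y to its left end. A walnut block at each end: y 65 to 125 mm from the middle, 20 mm tall, front face at x = -38 mm. Stands on brass runners at y = +-116 mm, so a push on one block turns it about the other end.
- plate: Bare glass plate with two sepia pictures (60 x 130 x 3 mm) held between the carrier's two blocks, fixed to the carrier; its front edge lies 6 mm behind the blocks' front faces. Origin and axes are those of carrier. The robot must not touch it.
- push_left (a point): Centre of the front face of the carrier's left (+y) block, 12 mm above the lightbox's top; push here towards the rail. Axes as carrier.
- push_right (a point): The same on the right (-y) block.
- edge_left (a point): Left (+y) end of the carrier's brass register edge, on the face that must meet the rail's cork strip, 9 mm above the lightbox's top. Axes as carrier.
- edge_right (a point): The same at its right (-y) end.
- rail: Fixed steel rail, 320 (y) x 14 (x) x 16 (z) mm, on the far side of the lightbox (fixed, 280 x 400 x 50 mm, white top). Origin: middle of the foot of its steel face, level with the lightbox's top, 50 mm above the bench; y along it, +x into it (push this way). A firm cork strip, even but of unknown thickness (2 to 6 mm), is glued along the face: the carrier meets the cork, so feel for it.
- switch: Fixed toggle switch beside the lightbox (left or right of it): round brass base 64 mm across, dark bakelite body 48 mm across, 29 mm tall. Origin: centre of the base's underside on the bench. The lever swings in its x-z plane, about the y axis through a pivot 24 mm above the origin; it leans to -x when off and to +x when on.
- toggle_tip (a point): Centre of the 15 mm ball at the end of the toggle's lever, 44 mm from the pivot; about 62 mm above the bench at either end of its swing, 68 mm when upright.
- toggle (a joint): Angle of the toggle's lever: 0 = fully off (leaning 0.5 rad to the switch's -x), 1.0 = fully on (leaning 0.5 rad to its +x, against its stop). It turns against steady friction (about 1 N at the ball) and stays where it is left.
- lens_a: Brass-rimmed amber lens, disc 42 mm across, 8 mm thick, lying on the lightbox in front of the carrier's middle. Origin: centre of its underside. Bystander.
- nut: Knurled brass nut, 22 mm across, 14 mm tall, standing near the lightbox's front left corner. Origin: centre of its underside. Bystander.
- lens_b: A second such lens, on the bench. Bystander.
- ruler: Steel ruler, 300 x 28 x 2 mm, flat on the bench to the left; x along its length. Origin: centre of its underside. Bystander.
- loupe: Cylindrical stand magnifier, 52 mm across, 51 mm tall, on the bench on the other side of the lightbox from the switch. Origin: centre of its underside. Bystander.
- brush: Brush, 170 mm, lying on the bench to the left. Bystander.
There are look-alikes about, which are no part of the job. What is shaped like the switch but purple is not meant.

How it is judged:
On the way, in this order (a step that is already met when the one before it is completed fails the run):
1. the carrier lies parallel to the rail within 0.008 rad (2 mm over its length), within 7.5 mm of the rail's steel at both ends, and is bedded against the facing with more than 2.5 N, held for 0.3 s (x of each of edge_left, edge_right in the frame of rail above -0.0075 m and angle between the y axis of carrier and the y axis of rail, either way round below 0.008 rad and contact force between carrier and rail above 2.5 N), for 0.3 s.
2. the toggle is thrown fully over (beyond 0.9 rad) (value of joint toggle above 0.9 rad), for 0.1 s.
At the end, for the whole second after the job is handed in: The carrier lies on the lightbox at rest, parallel to the rail within 0.008 rad, both ends of its edge within 7.5 mm of the rail's steel (cork of at most 6 mm, plus 1.5 mm) and at most 5 mm beyond the rail's ends; the toggle stands beyond 0.9 rad (x of each of edge_left, edge_right in the frame of rail above -0.0075 m and angle between the y axis of carrier and the y axis of rail, either way round below 0.008 rad and y of edge_left in the frame of rail below 0.165 m and y of edge_right in the frame of rail above -0.165 m and z of carrier in the frame of rail below 0.003 m and linear speed of carrier below 0.01 m/s and value of joint toggle above 0.9 rad); the robot touches nothing.
It fails at once if the carrier presses on the rail with more than 15 N (contact force between carrier and rail above 15 N).
It fails at once if the robot touches the bare glass plate (contact force between plate and the fingers above 0.5 N or contact force between plate and the arm above 0.5 N).
It fails at once if the carrier is lifted more than 6 mm off the lightbox (z of carrier in the frame of rail above 0.006 m).
It fails at once if a bystander is moved more than 10 mm (distance of any of lens_a, nut, lens_b, ruler, loupe, brush from where it was at the start of the episode above 0.01 m).
It also fails if it takes over 72 s, if anything falls off the work surface, if the arm or the gripper's body presses on something with over 40 N, if the wrist force passes 120 N, or if a joint passes its speed limit or range.

## Working session

There is one attempt and no reset: what is moved stays moved. The work goes in short steps, Python scripts to look and compute and a tool call to move; the robot and the scene stay as the last step left them, time stands still between calls to the robot, and variables do not carry over. Pictures are saved under pics/ and viewed, and the job is handed in when it is done.

Besides the shell and the picture viewer there is one more tool, called after "Emit:" as a command line: name --argument value ..., lists and objects as JSON in quotes. jog_arm: Moves the arm, as the interface text tells. Its arguments: {"type":"object","properties":{"steps":{"type":"array","items":{"type":"array"}},"fingers":{"type":"number"},"grip_force":{"type":"number"}},"required":["steps"]}

```bash
mkdir -p pics
cat > h.py <<'E'
from station import ctrl
import numpy as np, cv2
def save(n,f):
    im=ctrl.get_image(n); cv2.imwrite(f,im[:,:,::-1]); return im
def px2w(n,u,v,z,info=None):
    i=info or ctrl.camera_info(n); K=np.array(i["K"]);T=np.array(i["camera_from_world"])
    d=np.linalg.inv(K)@[u,v,1]; d=np.array([d[0],-d[1],-d[2]])
    R=T[:3,:3];c=-R.T@T[:3,3]; w=R.T@d
    return c+w*(z-c[2])/w[2]
def w2px(n,p,info=None):
    i=info or ctrl.camera_info(n); K=np.array(i["K"]);T=np.array(i["camera_from_world"])
    q=T[:3,:3]@np.array(p)+T[:3,3]; q=K@[q[0],-q[1],-q[2]]; return q[:2]/q[2]
E
python3 - <<'E'
from h import *
for n in ["top","side"]:
    save(n,f"pics/{n}0.png"); i=ctrl.camera_info(n); print(n,i)
print(ctrl.get_obs())
E
```

```text
top {'K': array([[434.65075402,   0.        , 317.63320409],
       [  0.        , 434.65075402, 194.91339252],
       [  0.        ,   0.        ,   1.        ]]), 'camera_from_world': array([[-0.01501904, -0.99987812,  0.0042631 ,  0.05140687],
       [ 0.98126322, -0.0139201 ,  0.19216847, -0.4753319 ],
       [-0.19208571,  0.00706941,  0.98135269, -1.15391118],
       [ 0.        ,  0.        ,  0.        ,  1.        ]])}
side {'K': array([[517.79468858,   0.        , 323.02769036],
       [  0.        , 517.79468858, 194.83317969],
       [  0.        ,   0.        ,   1.        ]]), 'camera_from_world': array([[ 0.80683875, -0.59057939, -0.01507382, -0.35981977],
       [ 0.39471486,  0.51991659,  0.75755325, -0.26149075],
       [-0.43955821, -0.61717317,  0.65259931, -0.99376511],
       [ 0.        ,  0.        ,  0.        ,  1.        ]])}
{'t': 0.1, 'q': array([ 1.16798906e+00,  5.32556192e-02,  1.61415097e+00, -3.59259530e-06,
        1.47601624e+00, -1.18987113e-01]), 'dq': array([-4.85975510e-05, -1.24399394e-03, -1.69471374e-03,  5.09187601e-04,
        2.69760280e-04, -1.19612769e-04]), 'effort': array([ 1.69858695e-04, -3.94905567e+01, -3.71361566e+01, -1.71165434e-04,
        4.01897763e-03, -1.59645123e-05]), 'tool_pos': array([0.17490912, 0.59976597, 0.40361093]), 'tool_rot': array([-4.44261802e-01, -3.10954721e+00,  2.77858623e-03]), 'contact_force': array([-0.20264345,  0.33375104,  0.160452  ]), 'wrist_torque': array([ 0.03479711, -0.07574815, -0.04073861]), 'opening': 0.08527882004700206}
```

View pics/top0.png

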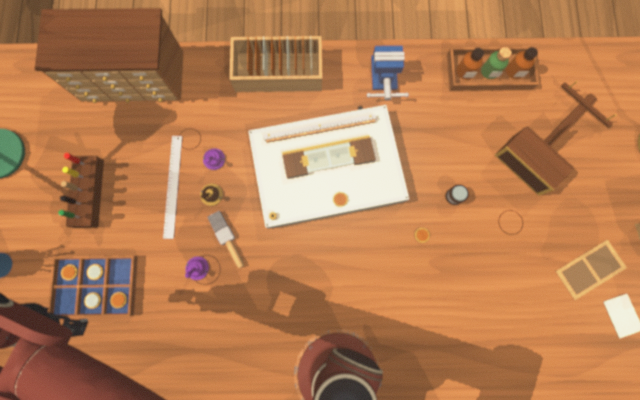

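View pics/side0.png

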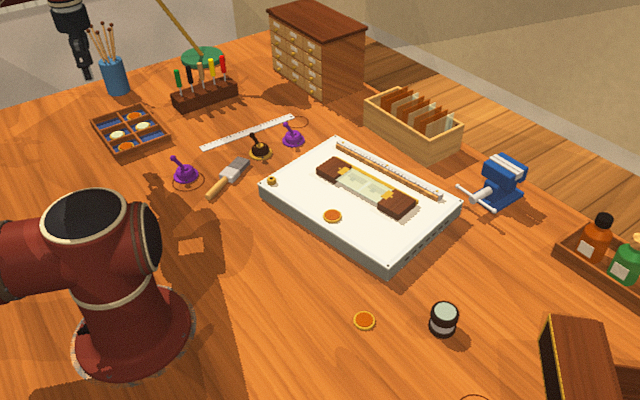

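Run:
```python
from h import *
im=cv2.imread("pics/top0.png")
cv2.imwrite("pics/c1.png",cv2.resize(im[95:235,240:415],None,fx=4.5,fy=4.2,interpolation=cv2.INTER_CUBIC))
cv2.imwrite("pics/c2.png",cv2.resize(im[140:240,160:290],None,fx=6,fy=6,interpolation=cv2.INTER_CUBIC))
im=cv2.imread("pics/side0.png")
cv2.imwrite("pics/c3.png",cv2.resize(im[115:195,200:320],None,fx=6,fy=6,interpolation=cv2.INTER_CUBIC))
```

```text
(no output)
```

View pics/c1.png

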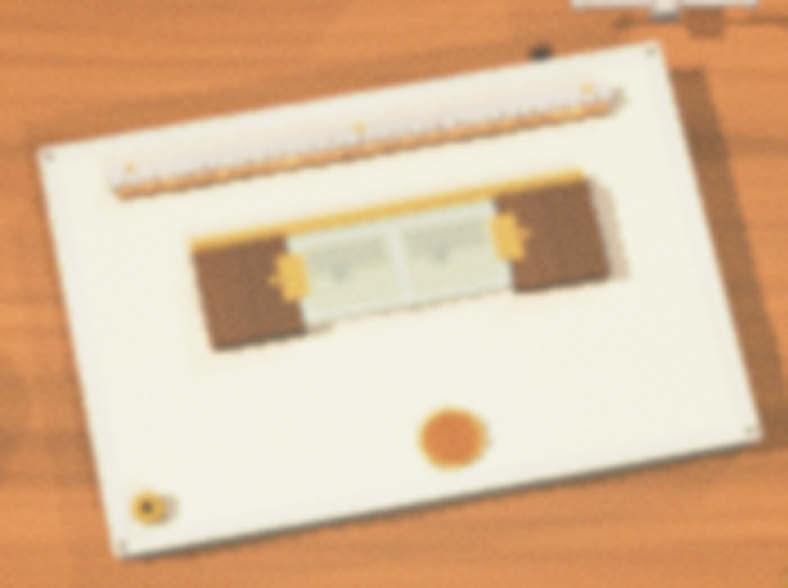

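View pics/c2.png

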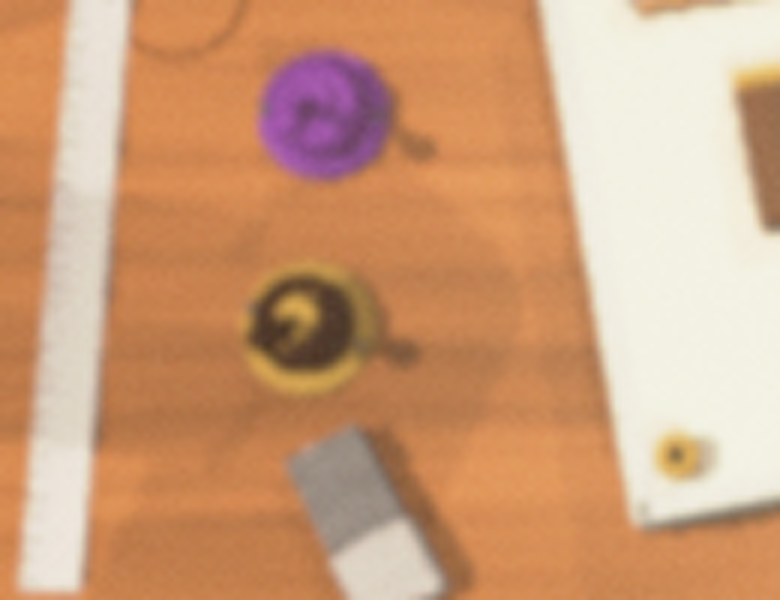

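View pics/c3.png

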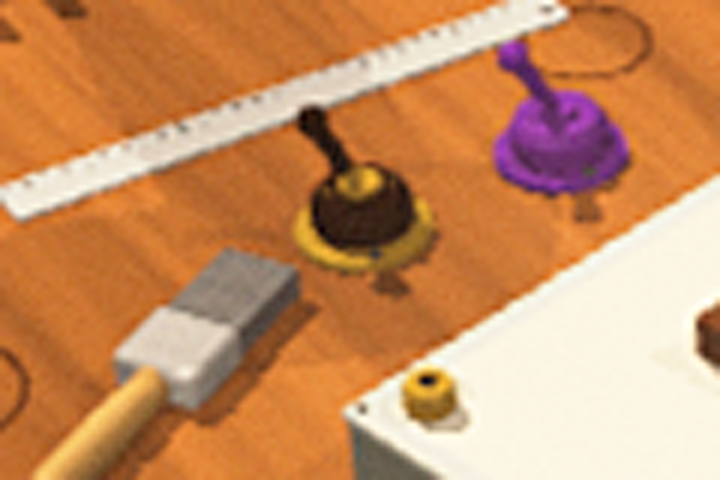

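Run:
```python
from h import *
def c1(x,y,z): return px2w("top",240+(x+.5)/4.5-.5,95+(y+.5)/4.2-.5,z)[:2]
def c2(x,y,z): return px2w("top",160+(x+.5)/6-.5,140+(y+.5)/6-.5,z)[:2]
np.set_printoptions(precision=4,suppress=True)
for n,p in dict(FL=(213,350,.07),FR=(610,275,.07),BL=(192,240,.068),BR=(583,172,.068),rL=(120,198,.05),rR=(612,110,.05),lens=(453,438,.058),nut=(150,506,.064),boxFL=(117,555,.05),boxFR=(762,438,.05),boxBL=(40,150,.05),boxBR=(658,43,.05)).items(): print(n,c1(*p))
for n,p in dict(ball=(258,330,.062),base=(307,327,.005),body=(300,322,.029),hub=(300,310,.03), purp=(325,115,.005),nut=(680,455,.064)).items(): print(n,c2(*p))
# ball triangulation
def ray(n,u,v):
    a=px2w(n,u,v,0.);b=px2w(n,u,v,.3);d=(b-a)/np.linalg.norm(b-a);return a,d
a1,d1=ray("top",203,195); a2,d2=ray("side",252,135)
s=np.linalg.lstsq(np.c_[d1,-d2],a2-a1,rcond=None)[0];print(a1+s[0]*d1,a2+s[1]*d2)
for p in [(312,120,.062),(365,220,.0),(367,182,.029)]: print(px2w("side",200+p[0]/6,115+p[1]/6,p[2]))
```

```text
FL [0.5196 0.1275]
FR [ 0.5666 -0.115 ]
BL [0.5945 0.1404]
BR [ 0.6381 -0.1014]
rL [0.6299 0.1869]
rR [ 0.6879 -0.1238]
lens [ 0.4617 -0.0171]
nut [0.4188 0.1657]
boxFL [0.3893 0.1868]
boxFR [ 0.4605 -0.2063]
boxBL [0.6643 0.2374]
boxBR [ 0.7358 -0.1552]
ball [0.4783 0.3575]
base [0.4908 0.3492]
body [0.4884 0.3467]
hub [0.4939 0.3467]
purp [0.5952 0.3439]
nut [0.418  0.1658]
[0.4767 0.3558 0.0642] [0.4738 0.357  0.0639]
[0.475  0.3596 0.062 ]
[0.4943 0.3572 0.    ]
[0.4916 0.3457 0.029 ]
```

Run:
```python
from h import *
save("wrist","pics/w0.png"); i=ctrl.camera_info("wrist");print(i);T=i["camera_from_world"];print(-T[:3,:3].T@T[:3,3])
```

```text
{'K': array([[311.97741608,   0.        , 323.85668875],
       [  0.        , 311.97741608, 196.07085413],
       [  0.        ,   0.        ,   1.        ]]), 'camera_from_world': array([[ 0.28018283,  0.95994444, -0.00206465, -0.62385977],
       [-0.92480227,  0.26934785, -0.26868661,  0.0360825 ],
       [-0.25736811,  0.07719077,  0.96322544, -0.37937606],
       [ 0.        ,  0.        ,  0.        ,  1.        ]])}
[0.11052467 0.6184363  0.3738315 ]
```

View pics/w0.png

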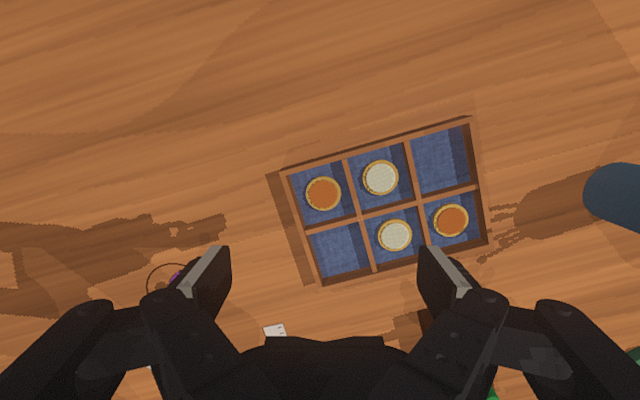

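Emit:
jog_arm --steps '[[[-3.9,-2.9,0],[0,0,-3.3]],[[-3.9,-2.9,0],[0,0,-3.3]],[[-3.9,-2.9,0],[0,0,-3.3]],[[-3.9,-2.9,0],[0,0,-3.3]],[[-3.9,-2.9,0],[0,0,-3.3]],[[-3.9,-2.9,0],[0,0,-3.3]],[[-3.9,-2.9,0],[0,0,-3.3]],[[-3.9,-2.9,0],[0,0,-3.3]]]' --fingers -1

```text
t: 0.95
tool_pos: [0.4701, 0.3423, 0.4003]
tool_rot: [0.325, -3.121, 0.004]
contact_force: [0.2, 0.7, -0.6]
opening: 0.0002
```

Run:
```python
from h import *
from scipy.spatial.transform import Rotation as R
save("wrist","pics/w1.png"); i=ctrl.camera_info("wrist");np.save("w1.npy",i,allow_pickle=True)
o=ctrl.get_obs();print(o);print(R.from_rotvec(o['tool_rot']).as_matrix())
```

```text
{'t': 1.0, 'q': array([ 0.49334351, -0.04128348,  1.71481714, -0.00620243,  1.46995217,
       -1.28071305]), 'dq': array([ 0.07681658, -0.03433199,  0.04004359,  0.04777667,  0.03850605,
        0.24217024]), 'effort': array([  8.67650986, -39.12792206, -33.88783336,   1.23512473,
         0.85022265,  -0.44163018]), 'tool_pos': array([0.47518979, 0.33900766, 0.40019418]), 'tool_rot': array([-0.31965267,  3.1246629 , -0.01009155]), 'contact_force': array([ 1.62513042, -4.28444773,  0.02867871]), 'wrist_torque': array([-0.2079329 , -0.09745741,  0.02202028]), 'opening': 0.00029165943235787877}
[[-9.79286272e-01 -2.02476709e-01  1.25666772e-03]
 [-2.02480602e-01  9.79265811e-01 -6.33066309e-03]
 [ 5.12000916e-05 -6.45398229e-03 -9.99979172e-01]]
```

View pics/w1.png

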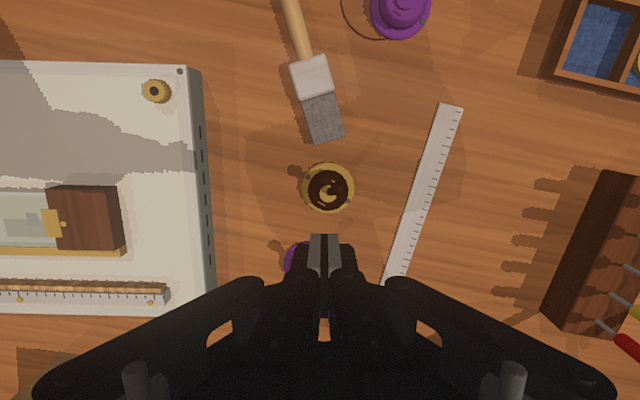

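Run:
```python
from h import *
i=ctrl.camera_info("wrist");np.save("w2.npy",i,allow_pickle=True)
im=save("wrist","pics/w2.png")[:,:,::-1]
o=ctrl.get_obs();print(o['tool_pos'],o['tool_rot'])
a=cv2.resize(im[140:230,280:380],None,fx=6,fy=6,interpolation=cv2.INTER_CUBIC)
cv2.imwrite("pics/c4.png",a)
a=cv2.resize(im[170:320,0:220],None,fx=3.6,fy=3.6,interpolation=cv2.INTER_CUBIC)
cv2.imwrite("pics/c5.png",a)
```

```text
[0.4727963  0.34079248 0.40000787] [ 0.3130917  -3.12307542  0.00664527]
```

View pics/c4.png

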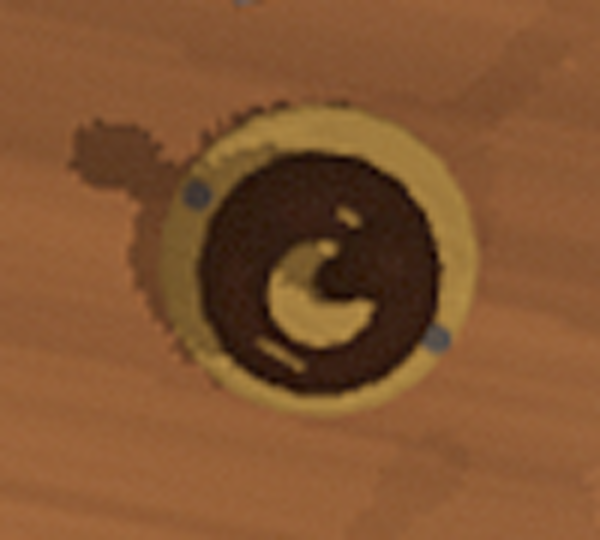

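View pics/c5.png

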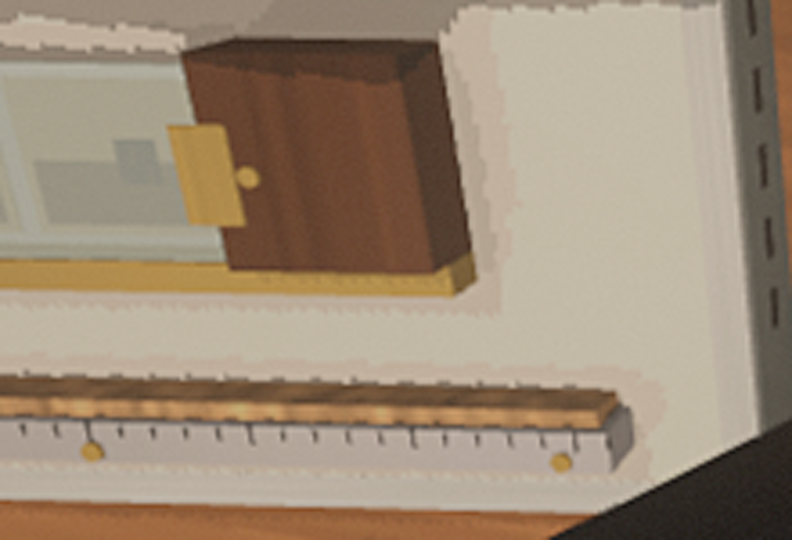

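Run:
```python
from h import *
np.set_printoptions(precision=4,suppress=True)
i=np.load("w2.npy",allow_pickle=True).item()
def c4(x,y,z): return px2w("wrist",280+(x+.5)/6-.5,140+(y+.5)/6-.5,z,i)
def ic4(p): u=w2px("wrist",p,i); return (u-[280,140]+.5)*6-.5
b=c4(319,259,.004);print("base",b); print("body top",c4(320,272,.029), "screws",c4(197,195,.006),c4(437,338,.006))
b2=b.copy()
for az in range(90,271,15):
    a=np.radians(az); p=np.array([b[0]+.0211*np.cos(a),b[1]+.0211*np.sin(a),.0626])
    t=(w2px("top",p)-[160,140]+.5)*6-.5; s=(w2px("side",p)-[200,115])*6+2.5
    print(az,"w",ic4(p),"top(258,330)",t,"side(312,120)",s)
p=[b[0],b[1],.004]
print("base c in top",(w2px("top",p)-[160,140])*6,"side",(w2px("side",p)-[200,115])*6)
```

```text
base [0.4916 0.35   0.004 ]
body top [0.4884 0.3489 0.029 ] screws [0.4833 0.3235 0.006 ] [0.5022 0.3766 0.006 ]
90 w [446.6522 361.4019] top(258,330) [228.7978 301.4239] side(312,120) [333.307   97.3054]
105 w [449.8439 330.4376] top(258,330) [229.9283 313.1859] side(312,120) [323.6101 102.1547]
120 w [444.5792 299.6476] top(258,330) [234.1611 324.1209] side(312,120) [316.1626 108.1213]
135 w [431.1097 271.1698] top(258,330) [241.2137 333.4778] side(312,120) [311.4816 114.8128]
150 w [410.2805 247.0316] top(258,330) [250.6077 340.611 ] side(312,120) [309.9076 121.7817]
165 w [383.493  228.9888] top(258,330) [261.7007 345.0267] side(312,120) [311.576  128.5541]
180 w [352.6158 218.3754] top(258,330) [273.7309 346.4186] side(312,120) [316.3997 134.6613]
195 w [319.8455 215.9839] top(258,330) [285.8704 344.69  ] side(312,120) [324.0683 139.6735]
210 w [287.5319 221.9913] top(258,330) [297.2839 339.9613] side(312,120) [334.0641 143.2331]
225 w [257.9853 235.9432] top(258,330) [307.1879 332.5608] side(312,120) [345.6956 145.0831]
240 w [233.289  256.7978] top(258,330) [314.9052 323.0007] side(312,120) [358.1478 145.0885]
255 w [215.1384 283.0221] top(258,330) [319.9121 311.9401] side(312,120) [370.5433 143.2485]
270 w [204.7229 312.7276] top(258,330) [321.8733 300.1383] side(312,120) [382.0105 139.6961]
base c in top [303.4779 323.3726] side [367.1557 222.4666]
```

Run:
```python
from h import *
im=cv2.imread("pics/w2.png")[155:215,295:365].astype(float)
im=np.clip(im*2.5,0,255) ; im=255*(im/255)**.6
cv2.imwrite("pics/c6.png",cv2.resize(im.astype(np.uint8),None,fx=10,fy=10,interpolation=cv2.INTER_NEAREST))
im=cv2.imread("pics/side0.png")[125:165,240:280].astype(float)
im=255*(np.clip(im*2,0,255)/255)**.7
cv2.imwrite("pics/c7.png",cv2.resize(im.astype(np.uint8),None,fx=14,fy=14,interpolation=cv2.INTER_NEAREST))
```

```text
(no output)
```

View pics/c6.png

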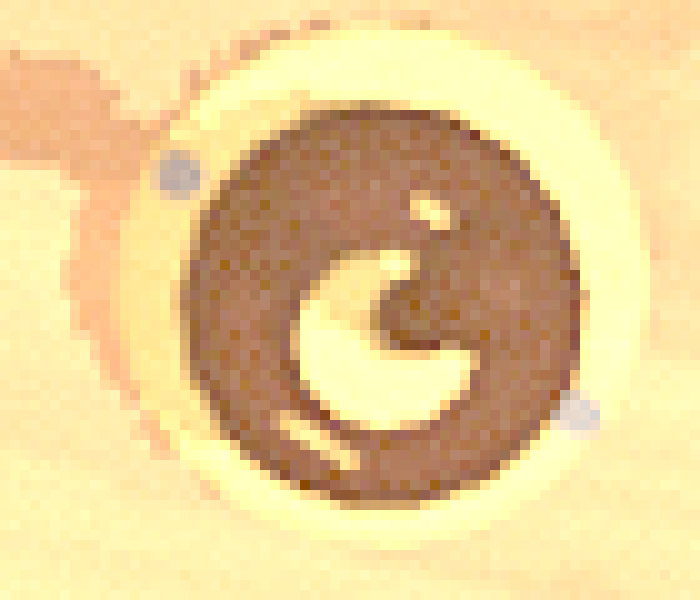

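View pics/c7.png

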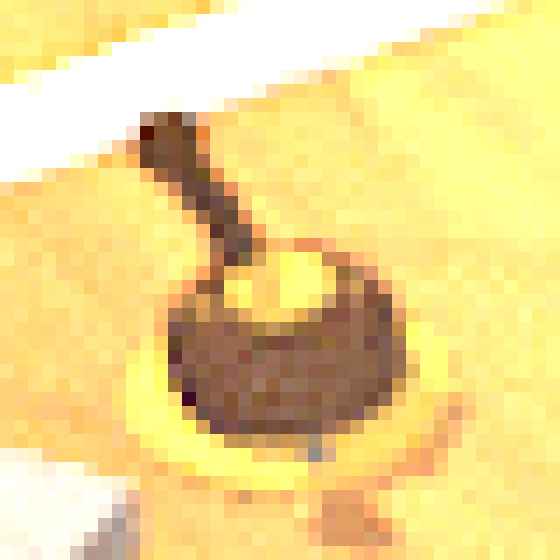

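Emit:
jog_arm --steps '[[[1.45,-4.5,0],[0,0,0.2]],[[1.45,-4.5,0],[0,0,0.2]],[[1.45,-4.5,0],[0,0,0.2]],[[1.45,-4.5,0],[0,0,0.2]],[[1.45,-4.5,0],[0,0,0.2]],[[1.45,-4.5,0],[0,0,0.2]],[[0,0,0],[0,0,0]]]'

```text
t: 1.75
tool_pos: [0.4361, 0.0518, 0.398]
tool_rot: [0.281, -3.122, 0.007]
contact_force: [-0.3, 0.6, -0.2]
opening: -0.0001
```

Run:
```python
from h import *
i=ctrl.camera_info("wrist");np.save("w3.npy",i,allow_pickle=True)
im=save("wrist","pics/w3.png")[:,:,::-1]
o=ctrl.get_obs();print(o['t'],o['tool_pos'],o['tool_rot'],o['contact_force'],o['dq'])
```

```text
1.8 [0.43625879 0.05343138 0.39796189] [ 0.28407837 -3.12155013  0.00479276] [ 0.02818785 -0.29871724 -0.32221428] [ 0.0658943   0.02234422 -0.02065686  0.01714481 -0.00566245  0.02047895]
```

View pics/w3.png

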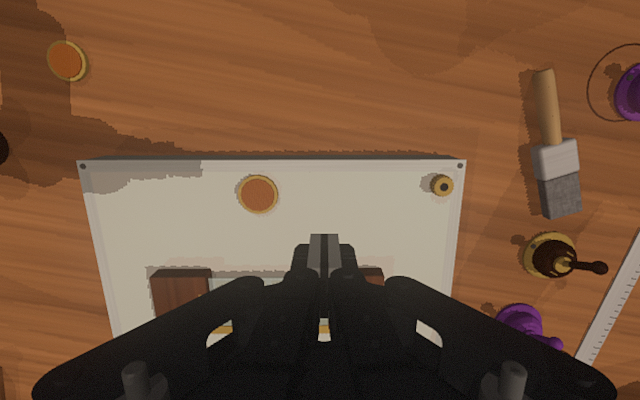

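Run:
```python
from h import *
np.set_printoptions(precision=4,suppress=True)
i=np.load("w3.npy",allow_pickle=True).item()
im=cv2.imread("pics/w3.png")
cv2.imwrite("pics/c8.png",cv2.resize(im[220:300,515:620],None,fx=7,fy=7,interpolation=cv2.INTER_CUBIC))
cv2.imwrite("pics/c9.png",cv2.resize(im[240:340,100:420],None,fx=2.5,fy=5,interpolation=cv2.INTER_CUBIC))
for (u,v,z) in [(598,268,.0626),(551,255,.003),(555,257,.029)]: print(px2w("wrist",u,v,z,i))
for az in range(140,171,5):
    a=np.radians(az);print(az,w2px("wrist",[.4916+.0211*np.cos(a),.35+.0211*np.sin(a),.0626],i))
print(w2px("wrist",[.4916,.35,.003],i))
```

```text
[0.4776 0.3579 0.0626]
[0.4921 0.354  0.003 ]
[0.485  0.3372 0.029 ]
140 [603.7559 267.044 ]
145 [602.8997 265.8952]
150 [601.9108 264.8391]
155 [600.7967 263.8844]
160 [599.5658 263.0388]
165 [598.2277 262.3093]
170 [596.7927 261.7019]
[548.1813 254.1091]
```

View pics/c8.png

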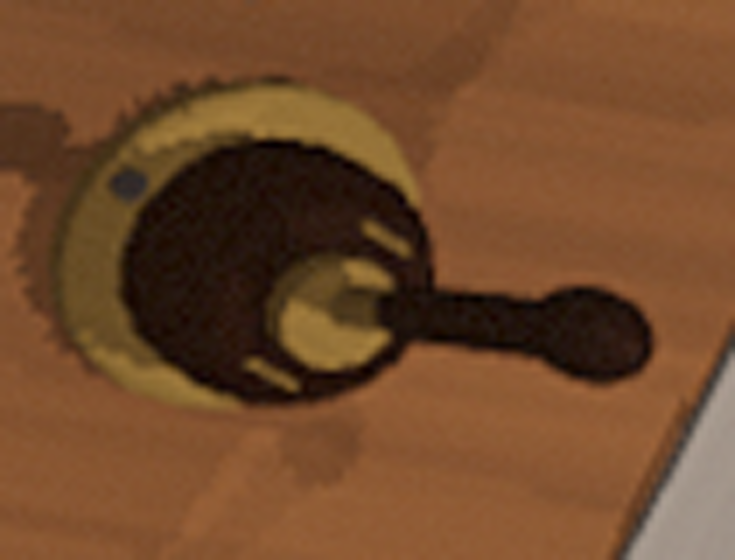

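View pics/c9.png

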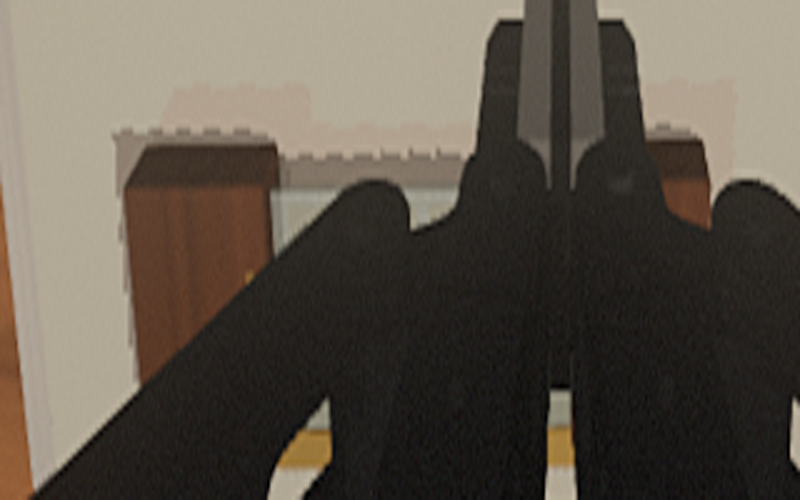

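Run:
```python
from h import *
np.set_printoptions(precision=4,suppress=True)
i=np.load("w3.npy",allow_pickle=True).item()
for (u,v,z) in [(154,277,.072),(384.5,277,.072),(158,269,.05),(382,268,.05),(211,277,.072)]: print(px2w("wrist",u,v,z,i))
print(w2px("wrist",[.5253,.0984,.06],i),w2px("wrist",[.5609,-.0859,.06],i))
```

```text
[ 0.5691 -0.1095  0.072 ]
[0.5249 0.1311 0.072 ]
[ 0.5729 -0.1164  0.05  ]
[0.5259 0.1326 0.05  ]
[ 0.5581 -0.0498  0.072 ]
[353.1651 266.8505] [181.7374 268.277 ]
```

Emit:
jog_arm --steps '[[[-1.5,0.75,4],[0,0,0]],[[-1.5,0.75,4],[0,0,0]],[[-1.5,0.75,4],[0,0,0]],[[-1.5,0.75,3.2],[0,0,0]],[[0,0,0],[0,0,0]],[[0,0,0],[0,0,0]]]'

```text
t: 2.4
tool_pos: [0.4908, 0.1009, 0.2436]
tool_rot: [0.294, -3.126, 0.002]
contact_force: [0.3, 0.0, 0.0]
opening: -0.0001
```

```bash
cat >> h.py <<'E'
TH=.18
def st():
    o=ctrl.get_obs();p=o['tool_pos'];c,s=np.cos(TH),np.sin(TH);f=o['contact_force']
    r=o['tool_rot']; 
    if r[1]>0: r=-r
    print("t %.2f n %.4f s %.4f z %.4f th %.4f | Fn %.2f Fs %.2f Fz %.2f rot %s"%(o['t'],c*p[0]+s*p[1],-s*p[0]+c*p[1],p[2],2*np.arctan2(r[0],-r[1]),c*f[0]+s*f[1],-s*f[0]+c*f[1],f[2],r))
E
python3 - <<'E'
from h import *
st()
i=ctrl.camera_info("wrist");np.save("w4.npy",i,allow_pickle=True)
im=save("wrist","pics/w4.png")
save("side","pics/side4.png");st()
E
```

```text
t 2.40 n 0.5010 s 0.0114 z 0.2436 th 0.1874 | Fn 0.29 Fs -0.01 Fz 0.03 rot [ 2.93867164e-01 -3.12645890e+00  1.96176470e-03]
t 2.50 n 0.5008 s 0.0109 z 0.2447 th 0.1865 | Fn 1.11 Fs -0.21 Fz -0.68 rot [ 2.92454752e-01 -3.12704884e+00  2.16811531e-03]
```

View pics/w4.png

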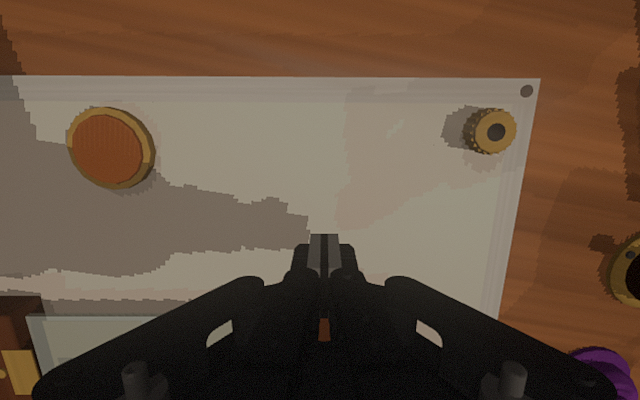

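View pics/side4.png

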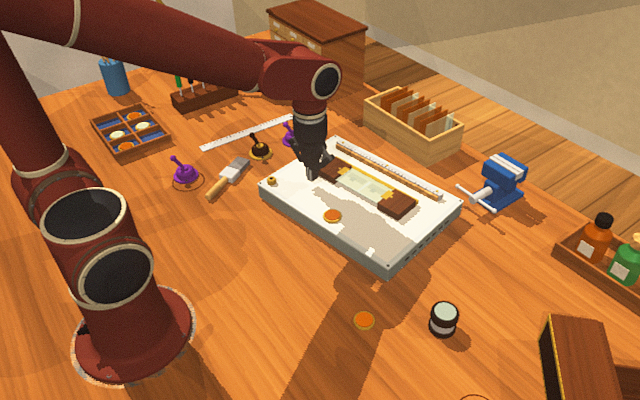

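Emit:
jog_arm --steps '[[[0,0,1.3],[0,0,0]],[[-1.0,-0.4,0],[0,0,0]],[[0,0,0],[0,0,0]],[[0,0,0],[0,0,0]]]'

```text
t: 2.9
tool_pos: [0.5035, 0.0978, 0.2365]
tool_rot: [-0.29, 3.117, -0.003]
contact_force: [-0.8, -0.9, -0.6]
opening: 0.0
```

Run:
```python
from h import *
st()
save("side","pics/s5.png");st()
im=cv2.imread("pics/s5.png")
cv2.imwrite("pics/c10.png",cv2.resize(im[120:230,270:430],None,fx=5,fy=5,interpolation=cv2.INTER_CUBIC))
```

```text
t 2.90 n 0.5128 s 0.0060 z 0.2365 th 0.1858 | Fn -0.94 Fs -0.71 Fz -0.56 rot [ 2.90325382e-01 -3.11689842e+00  2.94484784e-03]
t 2.95 n 0.5131 s 0.0060 z 0.2369 th 0.1858 | Fn 0.68 Fs 0.11 Fz 0.17 rot [ 0.2902294  -3.11588873  0.00323832]
```

View pics/c10.png

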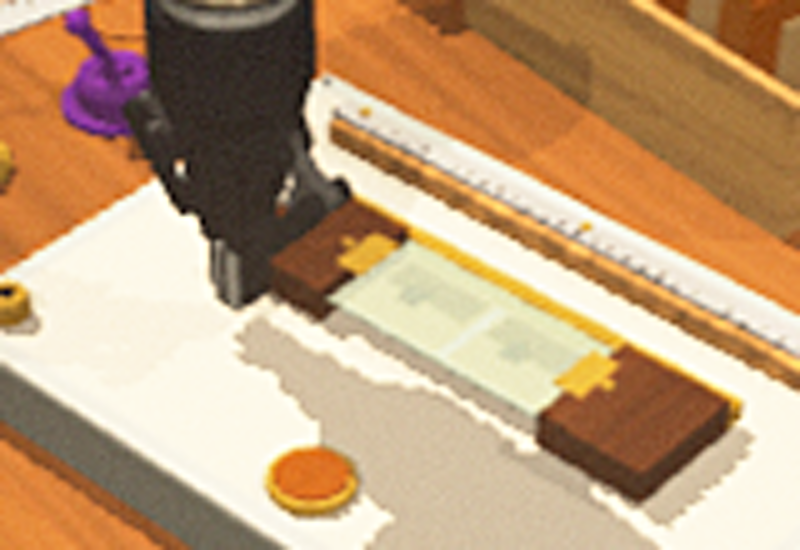

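Emit:
jog_arm --steps '[[[0,0,0.6],[0,0,0]],[[0,0,0],[0,0,0]],[[-0.6,0,0],[0,0,0]],[[-0.6,0,0],[0,0,0]],[[-0.5,0,0],[0,0,0]],[[-0.5,0,0],[0,0,0]],[[-0.5,0,0],[0,0,0]],[[-0.5,0,0],[0,0,0]]]'

```text
t: 3.75
tool_pos: [0.5356, 0.1041, 0.2309]
tool_rot: [0.291, -3.127, 0.002]
contact_force: [-5.4, -1.0, 4.6]
opening: -0.0004
```

Run:
```python
from h import *
st()
save("side","pics/s6.png");st()
im=cv2.imread("pics/s6.png")
cv2.imwrite("pics/c11.png",cv2.resize(im[120:230,270:430],None,fx=5,fy=5,interpolation=cv2.INTER_CUBIC))
```

```text
t 3.75 n 0.5456 s 0.0066 z 0.2309 th 0.1857 | Fn -5.46 Fs -0.02 Fz 4.55 rot [ 2.91176027e-01 -3.12726722e+00  2.39148420e-03]
t 3.80 n 0.5463 s 0.0065 z 0.2311 th 0.1856 | Fn -2.09 Fs 0.22 Fz -0.27 rot [ 2.90990482e-01 -3.12686897e+00  2.11444935e-03]
```

View pics/c11.png

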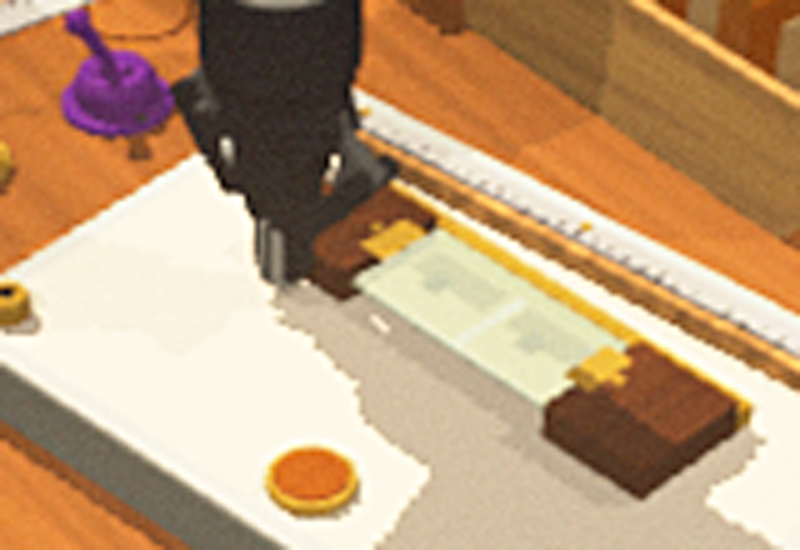

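Emit:
jog_arm --steps '[[[1.9,0,0],[0,0,0]],[[1.9,0,0],[0,0,0]],[[0,-4.5,0],[0,0,0]],[[0,-4.5,0],[0,0,0]],[[0,-4.5,0],[0,0,0]],[[0,-4.5,0],[0,0,0]],[[0,0,0],[0,0,0]],[[0,0,0],[0,0,0]]]'

```text
t: 4.6
tool_pos: [0.5364, -0.085, 0.2328]
tool_rot: [-0.297, 3.114, -0.006]
contact_force: [0.8, 1.0, 0.3]
opening: -0.0
```

Run:
```python
from h import *
st()
save("side","pics/s7.png");st()
im=cv2.imread("pics/s7.png")
cv2.imwrite("pics/c12.png",cv2.resize(im[120:230,290:450],None,fx=5,fy=5,interpolation=cv2.INTER_CUBIC))
```

```text
t 4.60 n 0.5125 s -0.1797 z 0.2328 th 0.1900 | Fn 0.92 Fs 0.86 Fz 0.34 rot [ 0.29669715 -3.11413554  0.00589975]
t 4.65 n 0.5127 s -0.1794 z 0.2329 th 0.1910 | Fn -0.12 Fs -0.64 Fz -0.38 rot [ 0.29823498 -3.11375695  0.00691096]
```

View pics/c12.png

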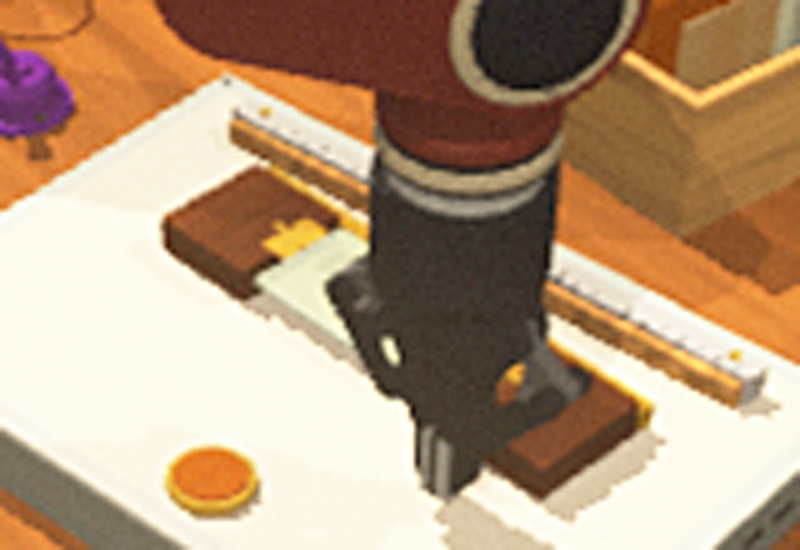

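Run:
```python
from h import *
np.set_printoptions(precision=4,suppress=True)
def f(x,y,z):
    p=px2w("side",290+x/5,120+y/5,z);c,s=np.cos(TH),np.sin(TH);print(p,c*p[0]+s*p[1],-s*p[0]+c*p[1])
f(545,497,.051);f(635,422,.051);f(545,472,.070);f(165,240,.05);f(248,297,.05)
f(447,493,.060)
o=ctrl.get_obs();p=o['tool_pos'];print(w2px("side",[p[0],p[1],.060])*5-[1450,600])
```

```text
[ 0.5736 -0.1112  0.051 ] 0.5443819954222215 -0.21207967131199346
[ 0.6399 -0.0991  0.051 ] 0.6118236947039083 -0.21208982519040373
[ 0.5695 -0.1134  0.07  ] 0.5399663324476076 -0.21351630323416593
[0.5501 0.1411 0.05  ] 0.5664353911481418 0.04030937009495507
[0.5555 0.0803 0.05  ] 0.5608769543206986 -0.020417479069663957
[ 0.5341 -0.0901  0.06  ] 0.5093778391057914 -0.1842517208941502
[443.0285 484.074 ]
```

Emit:
jog_arm --steps '[[[-0.6,-0.2,0.3],[0,0,0]],[[-0.6,0,0],[0,0,0]],[[-0.6,0,0],[0,0,0]],[[-0.5,0,0],[0,0,0]],[[-0.5,0,0],[0,0,0]],[[-0.5,0,0],[0,0,0]],[[-0.5,0,0],[0,0,0]],[[-0.5,0,0],[0,0,0]]]'

```text
t: 5.45
tool_pos: [0.5813, -0.0739, 0.2294]
tool_rot: [-0.31, 3.119, -0.009]
contact_force: [-3.2, -1.6, 1.9]
opening: -0.0003
```

Run:
```python
from h import *
st()
save("side","pics/s8.png");st()
save("top","pics/t8.png");st()
im=cv2.imread("pics/s8.png")
cv2.imwrite("pics/c13.png",cv2.resize(im[120:230,290:450],None,fx=5,fy=5,interpolation=cv2.INTER_CUBIC))
```

```text
t 5.45 n 0.5587 s -0.1768 z 0.2294 th 0.1980 | Fn -3.44 Fs -1.00 Fz 1.95 rot [ 0.30986832 -3.11928754  0.00859981]
t 5.50 n 0.5593 s -0.1768 z 0.2295 th 0.1979 | Fn -1.51 Fs 0.27 Fz 0.12 rot [ 0.3094783  -3.11766416  0.00837305]
t 5.55 n 0.5591 s -0.1767 z 0.2294 th 0.1979 | Fn -0.28 Fs 0.06 Fz 0.42 rot [ 0.30944528 -3.11720653  0.00803158]
```

View pics/c13.png

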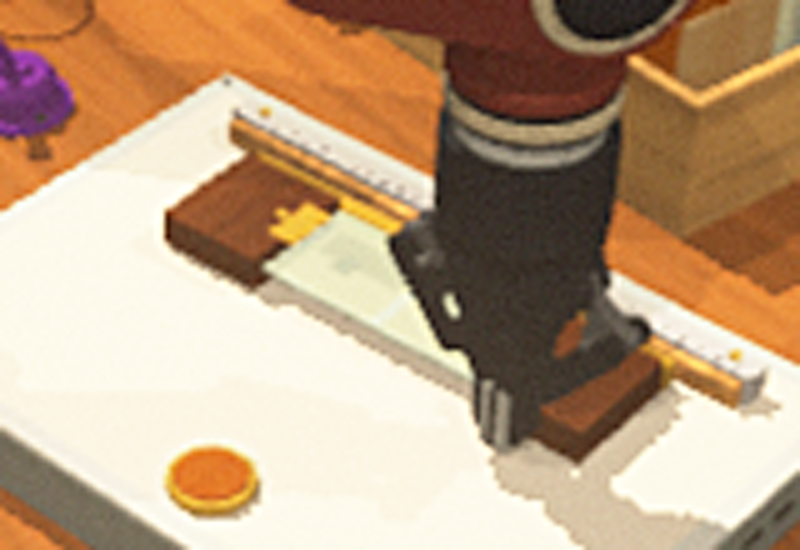

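View pics/t8.png

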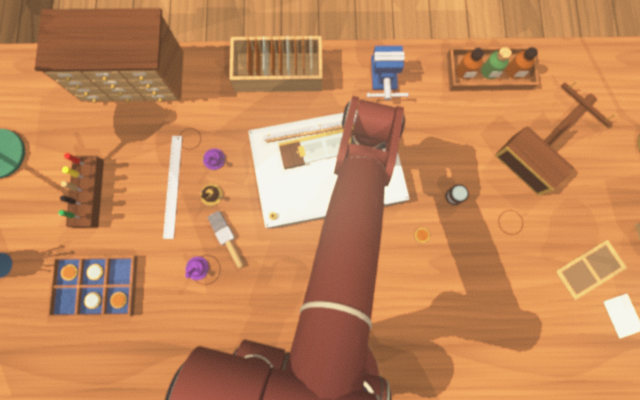

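Run:
```python
from h import *
np.set_printoptions(precision=4,suppress=True)
def f(x,y,z):
    p=px2w("side",290+x/5,120+y/5,z);c,s=np.cos(TH),np.sin(TH);print(p,c*p[0]+s*p[1],-s*p[0]+c*p[1])
f(165,243,.05);f(260,288,.05);f(578,463,.05);f(665,385,.05)
f(232,148,.05);f(742,405,.05)
```

```text
[0.5486 0.1391 0.05  ] 0.5646698927929147 0.0386347837362503
[0.5644 0.0823 0.05  ] 0.5699719525682719 -0.02006748273598591
[ 0.6012 -0.103   0.05  ] 0.5730079645852554 -0.20893338700886266
[ 0.6698 -0.0881  0.05  ] 0.6432457168676115 -0.20660884679192187
[0.624  0.1829 0.05  ] 0.6466278629944513 0.06827485066676241
[ 0.688  -0.1195  0.05  ] 0.6555012120745869 -0.24073319167449442
```

Emit:
jog_arm --steps '[[[1.3,0,0],[0,0,0.7]],[[1.3,0.5,0],[0,0,0]],[[0,4.4,0],[0,0,0]],[[0,4.4,0],[0,0,0]],[[0,4.4,0],[0,0,0]],[[0,4.4,0],[0,0,0]],[[0,0,0],[0,0,0]],[[0,0,0],[0,0,0]]]'

```text
t: 6.35
tool_pos: [0.5179, 0.1033, 0.2283]
tool_rot: [-0.276, 3.111, -0.002]
contact_force: [-1.3, -0.5, 0.5]
opening: 0.0001
```

Run:
```python
from h import *
st()
save("side","pics/s9.png");st()
im=cv2.imread("pics/s9.png")
cv2.imwrite("pics/c14.png",cv2.resize(im[120:230,290:450],None,fx=5,fy=5,interpolation=cv2.INTER_CUBIC))
```

```text
t 6.35 n 0.5280 s 0.0089 z 0.2283 th 0.1767 | Fn -1.34 Fs -0.29 Fz 0.51 rot [ 2.75574229e-01 -3.11076559e+00  2.24272243e-03]
t 6.40 n 0.5280 s 0.0086 z 0.2282 th 0.1757 | Fn 0.50 Fs -0.19 Fz 0.07 rot [ 2.74080578e-01 -3.11141643e+00  1.54904161e-03]
```

View pics/c14.png

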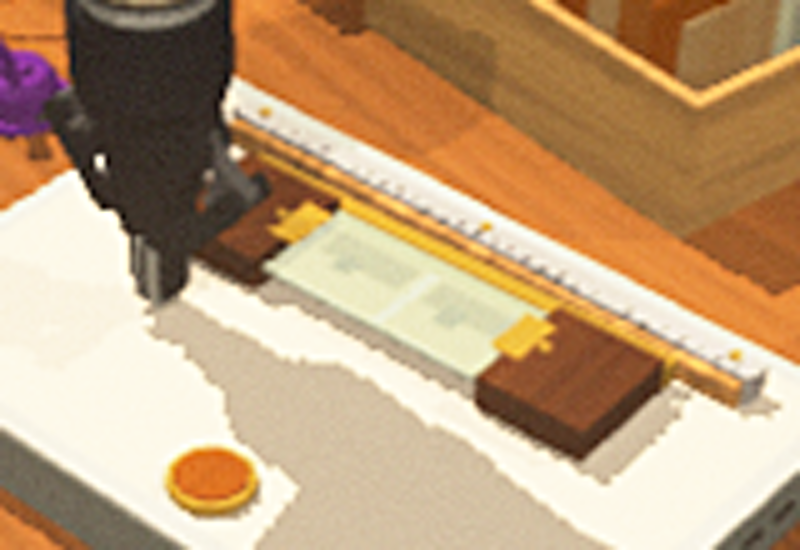

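Emit:
jog_arm --steps '[[[-0.7,-0.3,-0.1],[0,0,0]],[[-0.7,0,0],[0,0,-0.4]],[[-0.4,0,0],[0,0,0]],[[-0.3,0,0],[0,0,0]],[[-0.2,0,0],[0,0,0]],[[-0.2,0,0],[0,0,0]],[[-0.1,0,0],[0,0,0]],[[-0.1,0,0],[0,0,0]]]'

```text
t: 7.2
tool_pos: [0.547, 0.1002, 0.2293]
tool_rot: [-0.275, 3.12, -0.001]
contact_force: [-5.3, 0.4, 4.9]
opening: 0.0004
```

Run:
```python
from h import *
st()
save("side","pics/s10.png");st()
im=cv2.imread("pics/s10.png")
cv2.imwrite("pics/c15.png",cv2.resize(im[120:230,290:450],None,fx=5,fy=5,interpolation=cv2.INTER_CUBIC))
```

```text
t 7.20 n 0.5561 s 0.0006 z 0.2293 th 0.1760 | Fn -5.15 Fs 1.35 Fz 4.88 rot [ 2.75362342e-01 -3.12014735e+00  1.32096710e-03]
t 7.25 n 0.5562 s 0.0006 z 0.2293 th 0.1760 | Fn -4.53 Fs 0.59 Fz 3.49 rot [ 2.75308966e-01 -3.11978682e+00  1.27951543e-03]
```

View pics/c15.png

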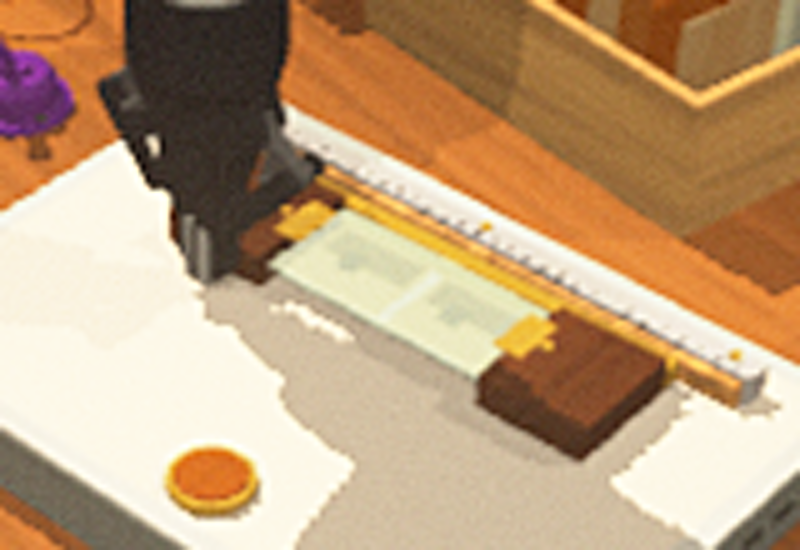

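Emit:
jog_arm --steps '[[[-0.1,0,0],[0,0,0]],[[-0.1,0,0],[0,0,0]],[[-0.1,0,0],[0,0,0]],[[-0.1,0,0],[0,0,0]]]'

```text
t: 7.65
tool_pos: [0.5497, 0.1009, 0.2294]
tool_rot: [-0.278, 3.127, -0.003]
contact_force: [-5.2, -0.9, 3.7]
opening: -0.0005
```

Run:
```python
from h import *
st()
save("side","pics/s11.png");st()
im=cv2.imread("pics/s11.png")
cv2.imwrite("pics/c16.png",cv2.resize(im[140:210,320:450],None,fx=6,fy=6,interpolation=cv2.INTER_CUBIC))
```

```text
t 7.65 n 0.5589 s 0.0009 z 0.2294 th 0.1772 | Fn -5.30 Fs 0.09 Fz 3.73 rot [ 0.27778144 -3.12662769  0.00331649]
t 7.70 n 0.5590 s 0.0009 z 0.2294 th 0.1772 | Fn -4.83 Fs 0.67 Fz 3.07 rot [ 0.2777894  -3.12633803  0.00319573]
```

View pics/c16.png

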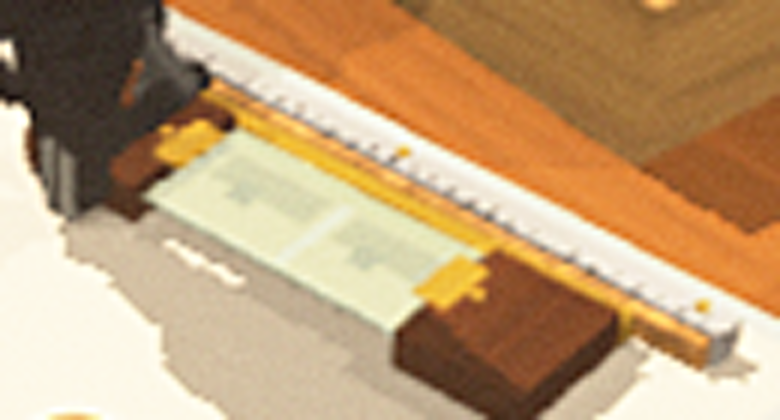

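Emit:
jog_arm --steps '[[[-0.1,0,0],[0,0,0]],[[-0.1,0,0],[0,0,0]]]'

```text
t: 7.9
tool_pos: [0.5512, 0.1014, 0.2294]
tool_rot: [-0.279, 3.129, -0.004]
contact_force: [-5.4, -1.5, 4.9]
opening: 0.0002
```

Emit:
jog_arm --steps '[[[-0.1,0,0],[0,0,0]],[[-0.1,0,0],[0,0,0]]]'

```text
t: 8.1
tool_pos: [0.5527, 0.1018, 0.2294]
tool_rot: [0.279, -3.127, 0.005]
contact_force: [-6.5, -1.2, 3.7]
opening: 0.0001
```

Emit:
jog_arm --steps '[[[-0.1,0,0],[0,0,0]]]'

```text
t: 8.2
tool_pos: [0.5534, 0.102, 0.2294]
tool_rot: [0.28, -3.125, 0.005]
contact_force: [-5.5, -0.3, 4.1]
opening: -0.0003
```

Run:
```python
from h import *
st()
```

```text
t 8.20 n 0.5627 s 0.0013 z 0.2294 th 0.1784 | Fn -5.47 Fs 0.73 Fz 4.10 rot [ 0.27952969 -3.1250852   0.00503264]
```

Emit:
jog_arm --steps '[[[-0.06,0,0],[0,0,0]],[[-0.06,0,0],[0,0,0]],[[-0.06,0,0],[0,0,0]],[[-0.06,0,0],[0,0,0]]]'

```text
t: 8.6
tool_pos: [0.5545, 0.1023, 0.2294]
tool_rot: [0.28, -3.119, 0.007]
contact_force: [-6.2, -1.2, 4.5]
opening: -0.0001
```

Emit:
jog_arm --steps '[[[-0.06,0,0],[0,0,0]],[[-0.06,0,0],[0,0,0]],[[-0.06,0,0],[0,0,0]],[[-0.06,0,0],[0,0,0]]]'

```text
t: 9.0
tool_pos: [0.5556, 0.1026, 0.2295]
tool_rot: [0.281, -3.112, 0.009]
contact_force: [-6.1, -0.4, 4.8]
opening: 0.0001
```

Run:
```python
from h import *
st()
save("side","pics/s12.png");st()
im=cv2.imread("pics/s12.png")
cv2.imwrite("pics/c17.png",cv2.resize(im[140:210,320:450],None,fx=6,fy=6,interpolation=cv2.INTER_CUBIC))
```

```text
t 9.00 n 0.5650 s 0.0015 z 0.2295 th 0.1801 | Fn -6.06 Fs 0.73 Fz 4.78 rot [ 0.28090745 -3.11172129  0.00941101]
t 9.05 n 0.5650 s 0.0015 z 0.2295 th 0.1800 | Fn -4.53 Fs 0.08 Fz 4.94 rot [ 0.28085526 -3.11206999  0.00931498]
```

View pics/c17.png

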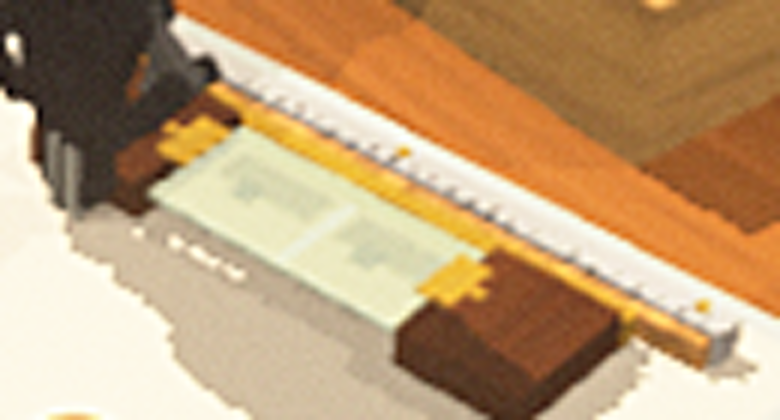

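Emit:
jog_arm --steps '[[[-0.06,0,0],[0,0,0]],[[-0.06,0,0],[0,0,0]],[[-0.06,0,0],[0,0,0]],[[-0.06,0,0],[0,0,0]]]'

```text
t: 9.45
tool_pos: [0.5567, 0.103, 0.2295]
tool_rot: [0.281, -3.105, 0.011]
contact_force: [-5.6, -1.0, 4.5]
opening: -0.0003
```

Emit:
jog_arm --steps '[[[-0.06,0,0],[0,0,0]],[[-0.06,0,0],[0,0,0]],[[-0.06,0,0],[0,0,0]],[[-0.06,0,0],[0,0,0]]]'

```text
t: 9.85
tool_pos: [0.5578, 0.1033, 0.2296]
tool_rot: [0.282, -3.099, 0.014]
contact_force: [-5.8, -1.8, 4.2]
opening: -0.0002
```

Run:
```python
from h import *
st()
```

```text
t 9.85 n 0.5673 s 0.0018 z 0.2296 th 0.1813 | Fn -6.06 Fs -0.72 Fz 4.24 rot [ 0.28171482 -3.09862676  0.01370111]
```

Emit:
jog_arm --steps '[[[2,0,0],[0,0,0]],[[0,0,-4.5],[0,-1.7,0]],[[0,-2.5,-4.5],[0,0,0]],[[-4,-2.5,-3],[0,0,0]],[[-4.5,-2.5,0],[0,0,0]],[[-4.5,-2,0],[0,0,0]],[[-1,0,0],[0,0,0]],[[0,0,0],[0,0,0]]]'

```text
t: 10.65
tool_pos: [0.6929, 0.0317, 0.3487]
tool_rot: [-0.285, 3.115, -0.015]
contact_force: [0.0, -0.4, -0.2]
opening: -0.0
```

Run:
```python
from h import *
st()
i=ctrl.camera_info("wrist");np.save("w5.npy",i,allow_pickle=True)
im=save("wrist","pics/w5.png")
st()
```

```text
t 10.65 n 0.6874 s -0.0928 z 0.3487 th 0.1826 | Fn -0.03 Fs -0.39 Fz -0.22 rot [ 0.2851457  -3.11459734  0.0149208 ]
t 10.70 n 0.6867 s -0.0928 z 0.3486 th 0.1826 | Fn -0.37 Fs 0.14 Fz 0.55 rot [ 0.28516727 -3.11513175  0.01536055]
```

View pics/w5.png

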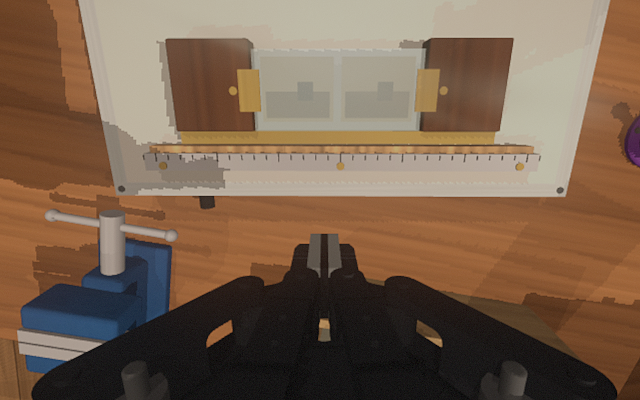

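Excellent view; zoom on the gap.

Run:
```python
from h import *
im=cv2.imread("pics/w5.png")
a=cv2.resize(im[115:180,135:265],None,fx=6,fy=6,interpolation=cv2.INTER_CUBIC)
cv2.imwrite("pics/c18.png",a)
a=cv2.resize(im[115:180,420:550],None,fx=6,fy=6,interpolation=cv2.INTER_CUBIC)
cv2.imwrite("pics/c19.png",a)
```

```text
(no output)
```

View pics/c18.png

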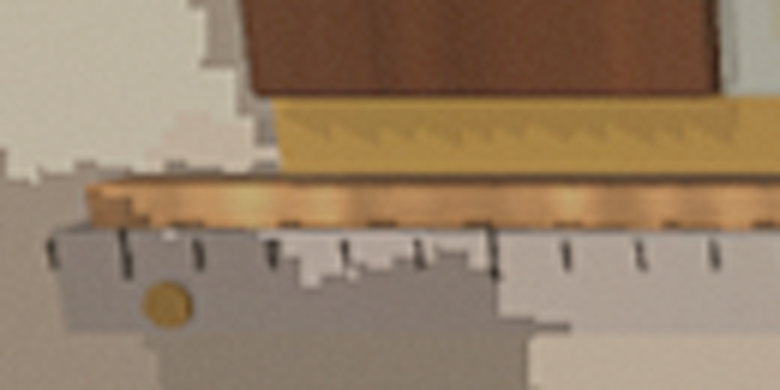

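View pics/c19.png

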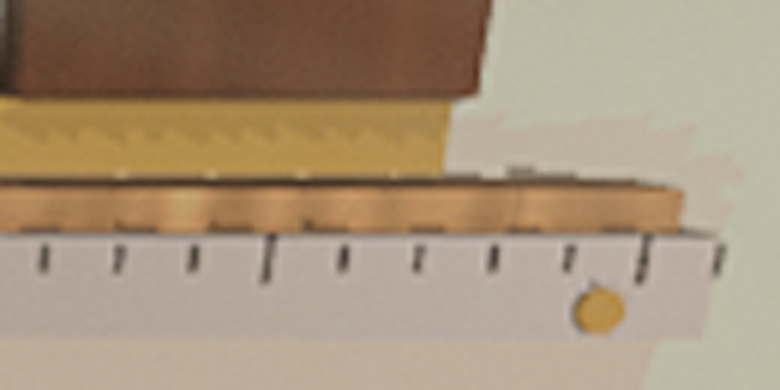

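```bash
cat >> h.py <<'E'
from scipy.spatial.transform import Rotation as Ro
def corr(th=.185):
    o=ctrl.get_obs(); c,s=np.cos(th),np.sin(th)
    D=np.array([[-c,-s,0],[-s,c,0],[0,0,-1]]); A=Ro.from_rotvec(o['tool_rot']).as_matrix()
    r=np.degrees(Ro.from_matrix(A.T@D).as_rotvec()); 
    tip=o['tool_pos']+A[:,2]*.173; c,s=np.cos(TH),np.sin(TH)
    print("corr deg",r.round(2),"tip n %.4f s %.4f z %.4f"%(c*tip[0]+s*tip[1],-s*tip[0]+c*tip[1],tip[2]))
E
python3 - <<'E'
from h import *
st();corr()
np.set_printoptions(precision=4,suppress=True)
i=np.load("w5.npy",allow_pickle=True).item()
def g(u,v,z,T=.18):
    p=px2w("wrist",u,v,z,i);c,s=np.cos(T),np.sin(T);print(p,"n %.4f s %.4f"%(c*p[0]+s*p[1],-s*p[0]+c*p[1]))
print("steel top edge");g(135+60/6,115+230/6,.066);g(420+715/6,115+232/6,.066)
print("cork");g(135+95/6,115+182/6,.064);g(420+680/6,115+186/6,.064)
print("brass");g(135+283/6,115+174/6,.066);g(420+446/6,115+175/6,.066)
print("front");g(166,38,.07);g(513,38,.07)
E
```

```text
t 10.70 n 0.6867 s -0.0928 z 0.3486 th 0.1826 | Fn -0.37 Fs 0.14 Fz 0.55 rot [ 0.28516727 -3.11513175  0.01536055]
corr deg [-0.63  0.71 -0.14] tip n 0.6889 s -0.0947 z 0.1756
steel top edge
[ 0.6917 -0.1204  0.066 ] n 0.6590 s -0.2423
[0.6337 0.1928 0.066 ] n 0.6580 s 0.0763
cork
[ 0.6847 -0.117   0.064 ] n 0.6527 s -0.2377
[0.6288 0.1873 0.064 ] n 0.6521 s 0.0718
brass
[ 0.6786 -0.0909  0.066 ] n 0.6513 s -0.2109
[0.633  0.1551 0.066 ] n 0.6505 s 0.0393
front
[ 0.603 -0.105  0.07 ] n 0.5745 s -0.2112
[0.5582 0.141  0.07  ] n 0.5745 s 0.0388
```

Emit:
jog_arm --steps '[[[4.5,-2.2,0],[-0.3,0.35,-0.1]],[[4.5,-2.2,0],[-0.3,0.35,0]],[[4.5,-2.2,1],[0,0,0]],[[2.2,-2.2,2],[0,0,0]],[[0,0,4.5],[0,0,0]],[[0,0,4.4],[0,0,0]],[[0,0,0],[0,0,0]],[[0,0,0],[0,0,0]]]'

```text
t: 11.5
tool_pos: [0.546, -0.0829, 0.2263]
tool_rot: [-0.296, 3.12, -0.007]
contact_force: [0.4, -0.2, 1.2]
opening: 0.0002
```

Run:
```python
from h import *
st();corr()
```

```text
t 11.50 n 0.5223 s -0.1793 z 0.2263 th 0.1890 | Fn 0.31 Fs -0.27 Fz 1.24 rot [ 0.29575329 -3.11988416  0.00685161]
corr deg [-0.29  0.42  0.23] tip n 0.5236 s -0.1802 z 0.0533
```

Emit:
jog_arm --steps '[[[-1,-0.2,-0.4],[-0.3,0.2,0.2]],[[-1,0,0],[0,0.2,0]],[[-0.6,0,0],[0,0,0]],[[-0.4,0,0],[0,0,0]],[[0,0,0],[0,0,0]]]'

```text
t: 12.0
tool_pos: [0.5822, -0.0783, 0.2402]
tool_rot: [-0.293, 3.114, -0.007]
contact_force: [0.5, 0.4, -1.0]
opening: -0.0001
```

Run:
```python
from h import *
st();corr()
```

```text
t 12.00 n 0.5588 s -0.1813 z 0.2402 th 0.1877 | Fn 0.59 Fs 0.27 Fz -0.98 rot [ 0.29306805 -3.11392373  0.00699325]
corr deg [-0.33  0.77  0.15] tip n 0.5611 s -0.1823 z 0.0672
```

Emit:
jog_arm --steps '[[[0.6,0,0.5],[0,0.6,0]],[[0,0,0.4],[0,0,0]],[[0,0,0],[0,0,0]],[[0,0,0],[0,0,0]]]'

```text
t: 12.4
tool_pos: [0.5756, -0.0795, 0.2302]
tool_rot: [-0.295, 3.126, -0.008]
contact_force: [-0.7, -0.1, -0.2]
opening: -0.0001
```

Run:
```python
from h import *
st();corr()
```

```text
t 12.40 n 0.5521 s -0.1813 z 0.2302 th 0.1879 | Fn -0.68 Fs 0.03 Fz -0.17 rot [ 0.29456994 -3.12625009  0.00845481]
corr deg [-0.32  0.06  0.17] tip n 0.5523 s -0.1822 z 0.0572
```

Emit:
jog_arm --steps '[[[-0.3,0,0],[0,0,0]],[[-0.2,0,0],[0,0,0]],[[-0.15,0,0],[0,0,0]],[[-0.1,0,0],[0,0,0]]]'

```text
t: 12.8
tool_pos: [0.5832, -0.0781, 0.2298]
tool_rot: [-0.294, 3.127, -0.008]
contact_force: [0.3, 0.2, -0.0]
opening: 0.0001
```

Run:
```python
from h import *
st();corr()
```

```text
t 12.80 n 0.5598 s -0.1813 z 0.2298 th 0.1875 | Fn 0.31 Fs 0.12 Fz -0.05 rot [ 0.2939786  -3.12693465  0.00797596]
corr deg [-0.29  0.02  0.14] tip n 0.5599 s -0.1821 z 0.0568
```

Emit:
jog_arm --steps '[[[-0.06,0,0],[0,-0.05,0]],[[-0.06,0,0],[0,-0.05,0]],[[-0.06,0,0],[0,-0.05,0]]]'

```text
t: 13.1
tool_pos: [0.5854, -0.0777, 0.23]
tool_rot: [-0.294, 3.124, -0.008]
contact_force: [-0.3, -1.5, 0.2]
opening: 0.0001
```

Run:
```python
from h import *
st();corr()
```

```text
t 13.10 n 0.5620 s -0.1813 z 0.2300 th 0.1876 | Fn -0.59 Fs -1.37 Fz 0.16 rot [ 0.29388511 -3.1237183   0.00784018]
corr deg [-0.31  0.21  0.15] tip n 0.5627 s -0.1822 z 0.0570
```

Emit:
jog_arm --steps '[[[-0.05,0,0],[0,0,0]],[[-0.05,0,0],[0,0,0]]]'

```text
t: 13.3
tool_pos: [0.586, -0.0776, 0.23]
tool_rot: [-0.294, 3.126, -0.008]
contact_force: [-4.3, -0.8, 2.5]
opening: 0.0004
```

Emit:
jog_arm --steps '[[[-0.05,0,0],[0,0,0]],[[-0.05,0,0],[0,0,0]]]'

```text
t: 13.5
tool_pos: [0.5865, -0.0776, 0.23]
tool_rot: [0.294, -3.126, 0.008]
contact_force: [-4.6, -0.5, 2.9]
opening: 0.0
```

Emit:
jog_arm --steps '[[[-0.05,0,0],[0,0,0]],[[-0.05,0,0],[0,0,0]]]'

```text
t: 13.7
tool_pos: [0.587, -0.0775, 0.23]
tool_rot: [0.294, -3.123, 0.008]
contact_force: [-5.1, -0.9, 3.9]
opening: 0.0001
```

Run:
```python
from h import *
st();corr()
```

```text
t 13.70 n 0.5636 s -0.1814 z 0.2300 th 0.1879 | Fn -5.23 Fs -0.01 Fz 3.87 rot [ 0.29425311 -3.12338288  0.00786875]
corr deg [-0.26 -0.28  0.16] tip n 0.5628 s -0.1822 z 0.0570
```

Emit:
jog_arm --steps '[[[-0.06,0,0],[0,-0.1,0]],[[-0.06,0,0],[0,-0.1,0]]]'

```text
t: 13.9
tool_pos: [0.588, -0.0775, 0.23]
tool_rot: [0.295, -3.126, 0.008]
contact_force: [-3.9, -0.6, 3.0]
opening: -0.0001
```

Emit:
jog_arm --steps '[[[-0.06,0,0],[0,-0.1,0]],[[-0.06,0,0],[0,-0.1,0]]]'

```text
t: 14.1
tool_pos: [0.5886, -0.0774, 0.23]
tool_rot: [0.295, -3.126, 0.008]
contact_force: [-8.3, -0.9, 5.8]
opening: -0.0001
```

Run:
```python
from h import *
st();corr()
```

```text
t 14.10 n 0.5653 s -0.1816 z 0.2300 th 0.1883 | Fn -8.31 Fs 0.56 Fz 5.79 rot [ 0.29509524 -3.12550639  0.00757044]
corr deg [-0.26 -0.15  0.19] tip n 0.5648 s -0.1824 z 0.0570
```

Emit:
jog_arm --steps '[[[1.2,0,0],[0,0,0]],[[1.2,0.3,0],[-0.2,-0.1,0]],[[0,4.5,0],[0,0,0]],[[0,4.5,0],[0,0,0]],[[0,4.5,0],[0,0,0]],[[0,4.5,0],[0,0,0.1]],[[0,0,0],[0,0,0]],[[0,0,0],[0,0,0]]]'

```text
t: 14.9
tool_pos: [0.5262, 0.1026, 0.2298]
tool_rot: [-0.284, 3.114, 0.003]
contact_force: [0.5, -0.4, 0.6]
opening: 0.0002
```

Run:
```python
from h import *
st();corr()
```

```text
t 14.90 n 0.5361 s 0.0067 z 0.2298 th 0.1817 | Fn 0.44 Fs -0.49 Fz 0.65 rot [ 0.28372    -3.11447727 -0.00349531]
corr deg [ 0.05  0.82 -0.19] tip n 0.5386 s 0.0069 z 0.0568
```

Tip is at 0.5386; the left face should be near 0.562.

Emit:
jog_arm --steps '[[[-0.7,-0.1,0],[0,0.6,0]],[[-0.7,-0.1,0],[0,0.2,0]],[[-0.3,0,0],[0,0,0]],[[-0.2,0,0],[0,0,0]],[[0,0,0],[0,0,0]]]'

```text
t: 15.4
tool_pos: [0.5481, 0.0999, 0.23]
tool_rot: [-0.275, 3.128, 0.001]
contact_force: [-0.4, 0.2, 0.3]
opening: -0.0002
```

Run:
```python
from h import *
st();corr()
```

```text
t 15.40 n 0.5571 s 0.0002 z 0.2300 th 0.1755 | Fn -0.33 Fs 0.31 Fz 0.27 rot [ 2.75219186e-01 -3.12833387e+00 -1.28316813e-03]
corr deg [ 0.04  0.07 -0.54] tip n 0.5573 s 0.0003 z 0.0570
```

Emit:
jog_arm --steps '[[[-0.1,0,0],[0,0,-0.3]],[[-0.1,0,0],[0,0,-0.2]],[[-0.06,0,0],[0,0,0]]]'

```text
t: 15.7
tool_pos: [0.5509, 0.0997, 0.2297]
tool_rot: [-0.288, 3.128, 0.001]
contact_force: [0.5, 0.6, -0.5]
opening: 0.0002
```

Emit:
jog_arm --steps '[[[-0.06,0,0],[0,-0.05,0]],[[-0.06,0,0],[0,-0.05,0]]]'

```text
t: 15.9
tool_pos: [0.552, 0.1, 0.2296]
tool_rot: [-0.288, 3.126, 0.002]
contact_force: [-0.3, 0.4, 0.2]
opening: 0.0001
```

Emit:
jog_arm --steps '[[[-0.06,0,0],[0,-0.05,0]],[[-0.06,0,0],[0,-0.05,0]]]'

```text
t: 16.1
tool_pos: [0.5531, 0.1004, 0.2297]
tool_rot: [-0.289, 3.125, 0.002]
contact_force: [-2.4, -0.5, 1.7]
opening: 0.0002
```

Run:
```python
from h import *
st();corr()
```

```text
t 16.10 n 0.5622 s -0.0003 z 0.2297 th 0.1843 | Fn -2.49 Fs -0.09 Fz 1.66 rot [ 2.88722582e-01 -3.12451595e+00 -1.85585021e-03]
corr deg [ 0.05  0.22 -0.04] tip n 0.5628 s -0.0001 z 0.0567
```

Contact. Continue with small steps, holding the tilt.

Emit:
jog_arm --steps '[[[-0.06,0,0],[0,-0.1,0]],[[-0.06,0,0],[0,-0.1,0]]]'

```text
t: 16.3
tool_pos: [0.5535, 0.1005, 0.2296]
tool_rot: [-0.29, 3.126, 0.001]
contact_force: [-5.9, -1.0, 5.4]
opening: 0.0004
```

Emit:
jog_arm --steps '[[[-0.06,0,0],[0,-0.1,0]]]'

```text
t: 16.4
tool_pos: [0.5536, 0.1005, 0.2296]
tool_rot: [-0.29, 3.127, 0.001]
contact_force: [-5.3, -1.3, 4.7]
opening: -0.0001
```

Emit:
jog_arm --steps '[[[-0.06,0,0],[0,-0.1,0]]]'

```text
t: 16.5
tool_pos: [0.5538, 0.1006, 0.2296]
tool_rot: [-0.29, 3.128, 0.001]
contact_force: [-5.1, -1.9, 4.3]
opening: -0.0001
```

Run:
```python
from h import *
st();corr()
```

```text
t 16.50 n 0.5628 s -0.0002 z 0.2296 th 0.1851 | Fn -5.40 Fs -0.92 Fz 4.27 rot [ 2.90327777e-01 -3.12777248e+00 -7.97963105e-04]
corr deg [0.03 0.02 0.01] tip n 0.5629 s -0.0001 z 0.0566
```

Emit:
jog_arm --steps '[[[-0.06,0,0],[0,-0.18,0]]]'

```text
t: 16.6
tool_pos: [0.5539, 0.1007, 0.2296]
tool_rot: [-0.291, 3.127, 0.001]
contact_force: [-5.9, -0.1, 4.1]
opening: 0.0002
```

Emit:
jog_arm --steps '[[[-0.06,0,0],[0,-0.18,0]]]'

```text
t: 16.7
tool_pos: [0.554, 0.1007, 0.2296]
tool_rot: [-0.291, 3.127, 0.001]
contact_force: [-5.1, -1.2, 4.4]
opening: -0.0
```

Emit:
jog_arm --steps '[[[-0.07,0,0],[0,-0.18,0]]]'

```text
t: 16.8
tool_pos: [0.5542, 0.1008, 0.2296]
tool_rot: [-0.291, 3.126, 0.001]
contact_force: [-4.7, -0.8, 4.9]
opening: 0.0001
```

Run:
```python
from h import *
st();corr()
```

```text
t 16.80 n 0.5633 s -0.0000 z 0.2296 th 0.1856 | Fn -4.79 Fs 0.03 Fz 4.95 rot [ 2.90898210e-01 -3.12600760e+00 -1.48621786e-03]
corr deg [0.04 0.12 0.03] tip n 0.5636 s 0.0001 z 0.0566
```

Emit:
jog_arm --steps '[[[-0.07,0,0],[0,-0.15,0]],[[-0.07,0,0],[0,-0.15,0]]]'

```text
t: 17.0
tool_pos: [0.5546, 0.101, 0.2296]
tool_rot: [-0.291, 3.126, 0.002]
contact_force: [-5.5, -1.3, 4.7]
opening: -0.0001
```

Emit:
jog_arm --steps '[[[-0.07,0,0],[0,-0.15,0]],[[-0.07,0,0],[0,-0.15,0]]]'

```text
t: 17.2
tool_pos: [0.555, 0.1011, 0.2296]
tool_rot: [-0.292, 3.126, 0.002]
contact_force: [-5.9, -0.7, 4.3]
opening: 0.0002
```

Run:
```python
from h import *
st();corr()
```

```text
t 17.20 n 0.5641 s 0.0001 z 0.2296 th 0.1861 | Fn -5.96 Fs 0.34 Fz 4.31 rot [ 2.91667562e-01 -3.12591516e+00 -1.77599944e-03]
corr deg [0.05 0.13 0.06] tip n 0.5645 s 0.0003 z 0.0566
```

Emit:
jog_arm --steps '[[[-0.07,0,0],[0,-0.13,0]],[[-0.07,0,0],[0,-0.13,0]]]'

```text
t: 17.4
tool_pos: [0.5553, 0.1012, 0.2296]
tool_rot: [-0.292, 3.127, 0.001]
contact_force: [-5.7, -1.7, 4.7]
opening: -0.0002
```

Emit:
jog_arm --steps '[[[-0.07,0,0],[0,-0.13,0]],[[-0.07,0,0],[0,-0.13,0]]]'

```text
t: 17.6
tool_pos: [0.5555, 0.1013, 0.2296]
tool_rot: [0.292, -3.127, -0.001]
contact_force: [-6.3, -0.8, 5.2]
opening: -0.0003
```

Run:
```python
from h import *
st();corr()
```

```text
t 17.60 n 0.5647 s 0.0002 z 0.2296 th 0.1865 | Fn -6.31 Fs 0.30 Fz 5.21 rot [ 2.92473419e-01 -3.12708725e+00 -1.10108043e-03]
corr deg [ 0.04 -0.05  0.09] tip n 0.5646 s 0.0003 z 0.0566
```

Emit:
jog_arm --steps '[[[-0.08,0,0],[0,-0.2,0]],[[-0.08,0,0],[0,-0.2,0]]]'

```text
t: 17.8
tool_pos: [0.5557, 0.1013, 0.2296]
tool_rot: [0.293, -3.126, -0.001]
contact_force: [-8.0, -1.3, 6.4]
opening: -0.0004
```

Emit:
jog_arm --steps '[[[-0.08,0,0],[0,-0.2,0]]]'

```text
t: 17.9
tool_pos: [0.5558, 0.1013, 0.2296]
tool_rot: [0.293, -3.126, -0.001]
contact_force: [-7.7, -2.0, 5.7]
opening: -0.0006
```

Run:
```python
from h import *
st();corr()
```

```text
t 17.90 n 0.5649 s 0.0002 z 0.2296 th 0.1870 | Fn -7.93 Fs -0.62 Fz 5.72 rot [ 2.93150708e-01 -3.12558193e+00 -6.04131777e-04]
corr deg [ 0.03 -0.13  0.12] tip n 0.5645 s 0.0003 z 0.0566
```

Emit:
jog_arm --steps '[[[-0.09,0,0],[0,-0.2,0]],[[-0.09,0,0],[0,-0.2,0]]]'

```text
t: 18.1
tool_pos: [0.556, 0.1014, 0.2296]
tool_rot: [0.294, -3.124, -0.0]
contact_force: [-7.0, -2.2, 6.5]
opening: 0.0
```

Emit:
jog_arm --steps '[[[-0.09,0,0],[0,-0.2,0]],[[-0.09,0,0],[0,-0.2,0]]]'

```text
t: 18.3
tool_pos: [0.5562, 0.1015, 0.2296]
tool_rot: [0.294, -3.123, 0.0]
contact_force: [-7.4, -1.7, 7.3]
opening: 0.0002
```

Run:
```python
from h import *
st();corr()
```

```text
t 18.30 n 0.5654 s 0.0002 z 0.2296 th 0.1877 | Fn -7.58 Fs -0.36 Fz 7.32 rot [ 2.93881119e-01 -3.12254204e+00  2.49217820e-04]
corr deg [ 0.02 -0.3   0.15] tip n 0.5645 s 0.0003 z 0.0566
```

Emit:
jog_arm --steps '[[[-0.09,0,-0.03],[0,-0.25,0]],[[-0.09,0,-0.03],[0,-0.25,0]]]'

```text
t: 18.5
tool_pos: [0.5563, 0.1015, 0.2297]
tool_rot: [0.294, -3.122, 0.0]
contact_force: [-6.9, -1.8, 5.1]
opening: -0.0001
```

Emit:
jog_arm --steps '[[[-0.1,0,-0.03],[0,-0.25,0]],[[-0.1,0,-0.03],[0,-0.25,0]]]'

```text
t: 18.7
tool_pos: [0.5564, 0.1015, 0.2296]
tool_rot: [0.295, -3.122, 0.001]
contact_force: [-7.2, -2.1, 4.8]
opening: -0.0002
```

Run:
```python
from h import *
st();corr()
```

```text
t 18.70 n 0.5656 s 0.0003 z 0.2296 th 0.1883 | Fn -7.43 Fs -0.82 Fz 4.75 rot [ 2.94789830e-01 -3.12157772e+00  5.84615526e-04]
corr deg [ 0.01 -0.35  0.19] tip n 0.5645 s 0.0003 z 0.0566
```

Emit:
jog_arm --steps '[[[-0.12,0,-0.03],[0,-0.32,0]],[[-0.12,0,-0.03],[0,-0.32,0]]]'

```text
t: 18.9
tool_pos: [0.5565, 0.1016, 0.2296]
tool_rot: [0.295, -3.121, 0.001]
contact_force: [-9.2, -2.4, 7.4]
opening: -0.0
```

Emit:
jog_arm --steps '[[[-0.12,0,-0.03],[0,-0.32,0]],[[-0.12,0,-0.03],[0,-0.32,0]]]'

```text
t: 19.1
tool_pos: [0.5567, 0.1016, 0.2297]
tool_rot: [0.296, -3.12, 0.001]
contact_force: [-9.0, -2.5, 6.8]
opening: 0.0003
```

Emit:
jog_arm --steps '[[[-0.12,0,-0.03],[0,-0.32,0]],[[-0.12,0,-0.03],[0,-0.32,0]]]'

```text
t: 19.3
tool_pos: [0.5568, 0.1016, 0.2297]
tool_rot: [0.296, -3.119, 0.001]
contact_force: [-9.2, -2.0, 6.4]
opening: 0.0001
```

Run:
```python
from h import *
st();corr()
```

```text
t 19.30 n 0.5660 s 0.0003 z 0.2297 th 0.1895 | Fn -9.42 Fs -0.30 Fz 6.44 rot [ 2.96489012e-01 -3.11934665e+00  1.47501531e-03]
corr deg [-0.01 -0.47  0.26] tip n 0.5646 s 0.0003 z 0.0567
```

Emit:
jog_arm --steps '[[[1.5,0,0],[0,-0.2,0.2]],[[1,0,-4],[0,-0.2,0]],[[0,-2.5,-4.8],[0,0,0]],[[-4,-2.5,-3],[0,0,0]],[[-4.5,-2.5,0],[0,0,0]],[[-4.5,-2,0],[0,0,0]],[[-1.5,0,0],[0,0,0]],[[0,0,0],[0,0,0]]]'

```text
t: 20.1
tool_pos: [0.692, 0.0295, 0.349]
tool_rot: [-0.292, 3.121, -0.001]
contact_force: [0.3, 0.0, -0.3]
opening: -0.0001
```

Run:
```python
from h import *
i=ctrl.camera_info("wrist");np.save("w6.npy",i,allow_pickle=True)
im=save("wrist","pics/w6.png")[:,:,::-1]
st();corr()
a=cv2.resize(im[105:185,120:290],None,fx=4.5,fy=4.5,interpolation=cv2.INTER_CUBIC)
b=cv2.resize(im[105:185,400:570],None,fx=4.5,fy=4.5,interpolation=cv2.INTER_CUBIC)
cv2.imwrite("pics/c20.png",a);cv2.imwrite("pics/c21.png",b)
cv2.imwrite("pics/w6c.png",im)
```

```text
t 20.15 n 0.6854 s -0.0948 z 0.3489 th 0.1869 | Fn 0.69 Fs 0.07 Fz 0.45 rot [ 2.92511039e-01 -3.12139231e+00  1.77679080e-03]
corr deg [-0.1   0.37  0.11] tip n 0.6865 s -0.0951 z 0.1759
```

View pics/w6.png

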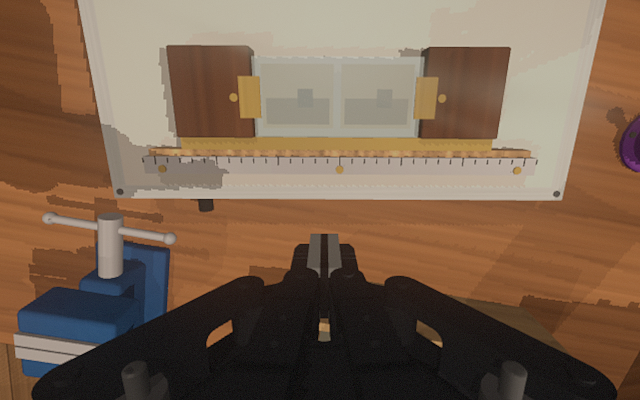

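View pics/c20.png

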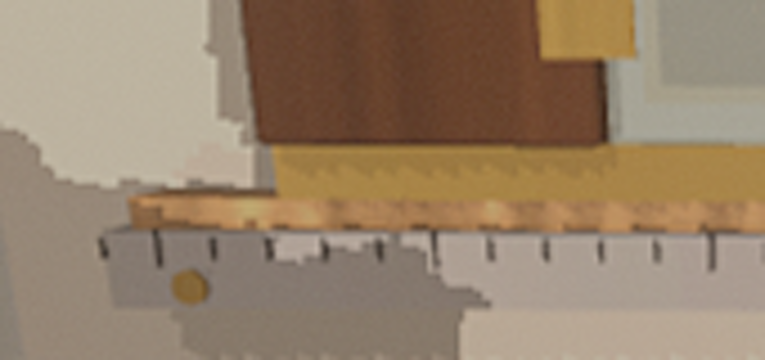

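View pics/c21.png

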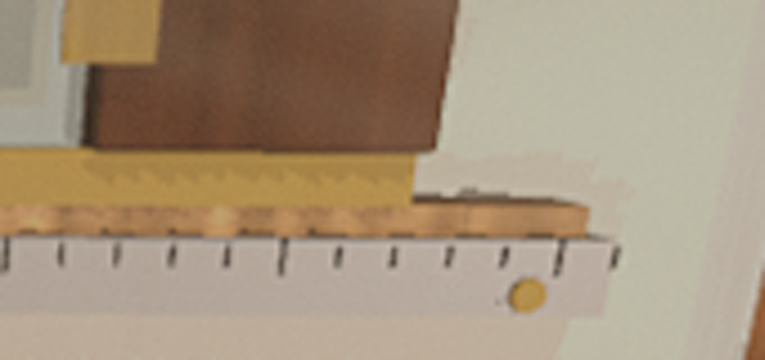

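Emit:
jog_arm --steps '[[[4.5,-2.2,0],[0,0.3,0.1]],[[4.5,-2.2,0],[0,0,0]],[[4.5,-2.2,1],[0,0,0]],[[1.5,-2,2],[0,0,0]],[[0,0,4.4],[0,0,0]],[[0,0,3.9],[0,0,0]],[[0,0,0],[0,0,0]],[[0,0,0],[0,0,0]]]'

```text
t: 20.95
tool_pos: [0.5503, -0.0818, 0.2319]
tool_rot: [-0.296, 3.125, -0.004]
contact_force: [0.4, -0.5, 0.0]
opening: 0.0002
```

Run:
```python
from h import *
st();corr(.187)
```

```text
t 20.95 n 0.5268 s -0.1791 z 0.2319 th 0.1892 | Fn 0.35 Fs -0.53 Fz 0.01 rot [ 0.29646998 -3.12508084  0.00404656]
corr deg [-0.16  0.13  0.12] tip n 0.5272 s -0.1795 z 0.0589
```

Emit:
jog_arm --steps '[[[-1,-0.2,0],[0,0.1,0.1]],[[-1,0,0.1],[0,0.1,0]],[[-0.7,0,0],[0,0,0]],[[-0.4,0,0],[0,0,0]],[[0,0,0],[0,0,0]],[[0,0,0],[0,0,0]]]'

```text
t: 21.55
tool_pos: [0.5869, -0.0769, 0.2387]
tool_rot: [-0.297, 3.119, -0.011]
contact_force: [-2.1, -0.4, -0.9]
opening: -0.0
```

Run:
```python
from h import *
st();corr(.187)
```

```text
t 21.55 n 0.5637 s -0.1808 z 0.2387 th 0.1900 | Fn -2.14 Fs -0.05 Fz -0.89 rot [ 0.29725647 -3.11908869  0.01130331]
corr deg [-0.46  0.44  0.17] tip n 0.5650 s -0.1821 z 0.0657
```

Emit:
jog_arm --steps '[[[0.6,0,0.4],[-0.3,0.4,0.1]],[[0,0,0.3],[0,0,0]],[[0,0,0],[0,0,0]],[[-0.2,0,0],[0,0,0]],[[-0.15,0,0],[0,0,0]],[[0,0,0],[0,0,0]]]'

```text
t: 22.15
tool_pos: [0.584, -0.0776, 0.2311]
tool_rot: [-0.294, 3.126, -0.003]
contact_force: [-0.2, -1.1, 0.5]
opening: -0.0002
```

Run:
```python
from h import *
st();corr(.187)
```

```text
t 22.15 n 0.5606 s -0.1809 z 0.2311 th 0.1873 | Fn -0.34 Fs -1.05 Fz 0.52 rot [ 0.29367756 -3.12620194  0.00313371]
corr deg [-0.12  0.08  0.02] tip n 0.5609 s -0.1813 z 0.0581
```

Emit:
jog_arm --steps '[[[-0.1,0,0],[0,0,0]],[[-0.08,0,0],[0,0,0]],[[-0.06,0,0],[0,0,0]],[[-0.06,0,0],[0,0,0]]]'

```text
t: 22.55
tool_pos: [0.5874, -0.077, 0.2315]
tool_rot: [-0.294, 3.126, -0.003]
contact_force: [0.4, -0.1, -0.2]
opening: -0.0004
```

Emit:
jog_arm --steps '[[[-0.06,0,-0.02],[0,-0.1,0]],[[-0.06,0,-0.02],[0,-0.1,0]]]'

```text
t: 22.75
tool_pos: [0.588, -0.0769, 0.2315]
tool_rot: [-0.294, 3.126, -0.003]
contact_force: [-4.9, -1.9, 3.4]
opening: 0.0001
```

Run:
```python
from h import *
st();corr(.187)
```

```text
t 22.75 n 0.5647 s -0.1809 z 0.2315 th 0.1878 | Fn -5.12 Fs -1.01 Fz 3.37 rot [ 2.94469099e-01 -3.12597001e+00  3.10285137e-03]
corr deg [-0.12  0.09  0.05] tip n 0.5650 s -0.1813 z 0.0585
```

Emit:
jog_arm --steps '[[[-0.08,0,-0.04],[0,-0.2,0]],[[-0.08,0,-0.04],[0,-0.2,0]]]'

```text
t: 22.95
tool_pos: [0.5881, -0.077, 0.2315]
tool_rot: [-0.295, 3.126, -0.002]
contact_force: [-6.4, -2.3, 3.7]
opening: -0.0001
```

Emit:
jog_arm --steps '[[[-0.1,0,-0.05],[0,-0.28,0]],[[-0.1,0,-0.05],[0,-0.28,0]]]'

```text
t: 23.15
tool_pos: [0.5881, -0.0771, 0.2315]
tool_rot: [-0.295, 3.126, -0.001]
contact_force: [-7.3, -2.6, 3.7]
opening: -0.0001
```

Run:
```python
from h import *
st();corr(.187)
```

```text
t 23.15 n 0.5648 s -0.1812 z 0.2315 th 0.1884 | Fn -7.63 Fs -1.23 Fz 3.69 rot [ 2.95386629e-01 -3.12623002e+00  9.23900213e-04]
corr deg [-0.04  0.08  0.08] tip n 0.5651 s -0.1813 z 0.0585
```

Firm stall at 7.6 N; the steady push now at about 9 N.

Emit:
jog_arm --steps '[[[-0.13,0,-0.06],[0,-0.33,0]],[[-0.13,0,-0.06],[0,-0.33,0]]]'

```text
t: 23.35
tool_pos: [0.5882, -0.0773, 0.2315]
tool_rot: [-0.296, 3.127, 0.001]
contact_force: [-8.8, -1.6, 4.6]
opening: 0.0002
```

Emit:
jog_arm --steps '[[[-0.13,0,-0.06],[0,-0.33,0]],[[-0.13,0,-0.06],[0,-0.33,0]],[[-0.13,0,-0.06],[0,-0.33,0]],[[-0.13,0,-0.06],[0,-0.33,0]]]'

```text
t: 23.75
tool_pos: [0.5884, -0.0777, 0.2315]
tool_rot: [0.297, -3.127, -0.004]
contact_force: [-8.4, -2.6, 4.3]
opening: -0.0002
```

Run:
```python
from h import *
st();corr(.187)
```

```text
t 23.75 n 0.5650 s -0.1818 z 0.2315 th 0.1894 | Fn -8.77 Fs -1.05 Fz 4.30 rot [ 0.29701549 -3.12742285 -0.00402892]
corr deg [0.15 0.01 0.14] tip n 0.5650 s -0.1813 z 0.0585
```

Emit:
jog_arm --steps '[[[1.5,0,0],[0,0,0.1]],[[1,0,-4],[0,0,0]],[[0,2.2,-4.8],[0,0,0]],[[-4,2.2,-3],[0,0,0]],[[-4.5,2.2,0],[0,0,0]],[[-4.5,2,0],[0,0,0]],[[-1.5,0,0],[0,0,0]],[[0,0,0],[0,0,0]]]'

```text
t: 24.55
tool_pos: [0.6903, 0.0308, 0.3534]
tool_rot: [-0.288, 3.119, 0.01]
contact_force: [-0.6, -0.8, -0.6]
opening: -0.0
```

Run:
```python
from h import *
i=ctrl.camera_info("wrist");np.save("w7.npy",i,allow_pickle=True)
im=save("wrist","pics/w7.png")[:,:,::-1]
st();corr()
a=cv2.resize(im[105:185,120:290],None,fx=4.5,fy=3.5,interpolation=cv2.INTER_CUBIC)
b=cv2.resize(im[105:185,400:570],None,fx=4.5,fy=3.5,interpolation=cv2.INTER_CUBIC)
cv2.imwrite("pics/c22.png",np.vstack([a,b]))
```

```text
t 24.60 n 0.6839 s -0.0934 z 0.3533 th 0.1840 | Fn -1.40 Fs 0.58 Fz 0.81 rot [ 0.28781267 -3.1193837  -0.0106212 ]
corr deg [ 0.34  0.55 -0.06] tip n 0.6855 s -0.0924 z 0.1803
```

View pics/c22.png

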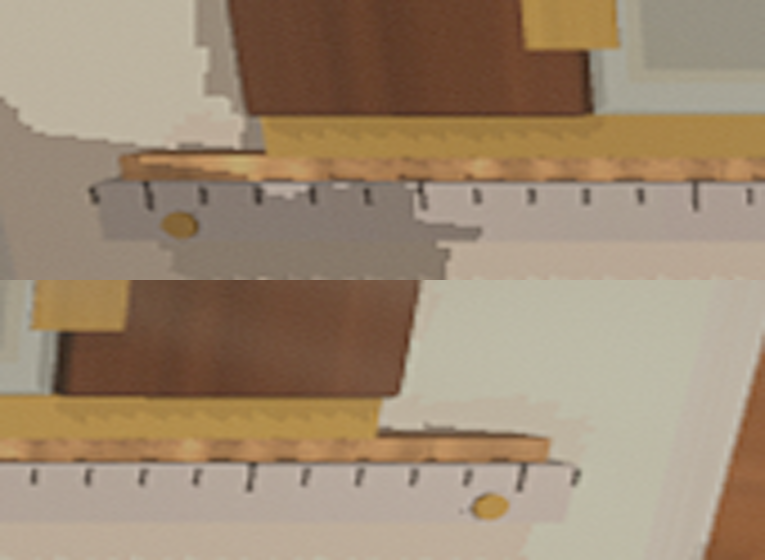

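Emit:
jog_arm --steps '[[[2.2,4.4,0],[0,0,0]],[[2.2,4.4,0],[0,0,0]],[[2.2,4.4,0],[0,0,0]],[[2.2,4.4,0],[0,0,0]],[[2.2,4.4,0],[0,0,0]],[[2.2,4.4,0],[0,0,0]],[[2.2,4.4,0],[0,0,0]],[[2.2,4.4,0],[0,0,0]]]'

```text
t: 25.4
tool_pos: [0.4451, 0.3423, 0.3505]
tool_rot: [-0.259, 3.122, 0.012]
contact_force: [0.2, -0.6, 0.9]
opening: 0.0
```

Emit:
jog_arm --steps '[[[0,0,0],[0,0,8]],[[0,0,0],[0,0,8]],[[0,0,0],[0,0,8]],[[0,0,0],[0,0,8]],[[0,0,0],[0,0,6]],[[0,0,0],[0,0,0]],[[0,0,0],[0,0,0]]]'

```text
t: 26.1
tool_pos: [0.4356, 0.3413, 0.348]
tool_rot: [0.802, 3.036, 0.015]
contact_force: [-0.3, 0.6, 0.8]
opening: 0.0001
```

Run:
```python
from h import *
i=ctrl.camera_info("wrist");np.save("w8.npy",i,allow_pickle=True)
im=save("wrist","pics/w8.png")
st();corr(-.5236);o=ctrl.get_obs();p=o['tool_pos'];th=-.5236
print(p)
def rel(p):
    d=np.array(p[:2])-[.4916,.35];return d@[np.cos(th),np.sin(th)],d@[-np.sin(th),np.cos(th)]
print("rel d, lat",rel(p))
```

```text
t 26.15 n 0.4897 s 0.2578 z 0.3480 th -0.5165 | Fn 0.08 Fs 0.23 Fz 0.48 rot [-0.8019114  -3.03561898 -0.01501933]
corr deg [ 0.56 -0.04  0.4 ] tip n 0.4907 s 0.2591 z 0.1750
[0.43562637 0.34128739 0.34796718]
rel d, lat (np.float64(-0.04411823715840166), np.float64(-0.03553220767558964))
```

View pics/w8.png

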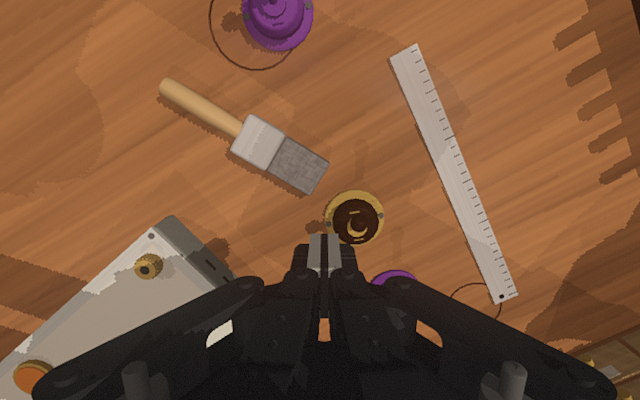

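Run:
```python
from h import *
np.set_printoptions(precision=4,suppress=True)
i=np.load("w8.npy",allow_pickle=True).item()
im=cv2.imread("pics/w8.png")[180:255,310:400]
cv2.imwrite("pics/c23.png",cv2.resize(np.clip(im.astype(float)*2,0,255).astype(np.uint8),None,fx=8,fy=8,interpolation=cv2.INTER_CUBIC))
print("base",(w2px("wrist",[.4916,.35,.003],i)-[310,180]+.5)*8)
for az in (140,150,160,170):
    a=np.radians(az);print(az,(w2px("wrist",[.4916+.0211*np.cos(a),.35+.0211*np.sin(a),.0626],i)-[310,180]+.5)*8)
```

```text
base [352.7829 302.4373]
140 [448.419  304.9595]
150 [414.819  302.0477]
160 [380.9764 304.7204]
170 [347.9829 312.8884]
```

View pics/c23.png

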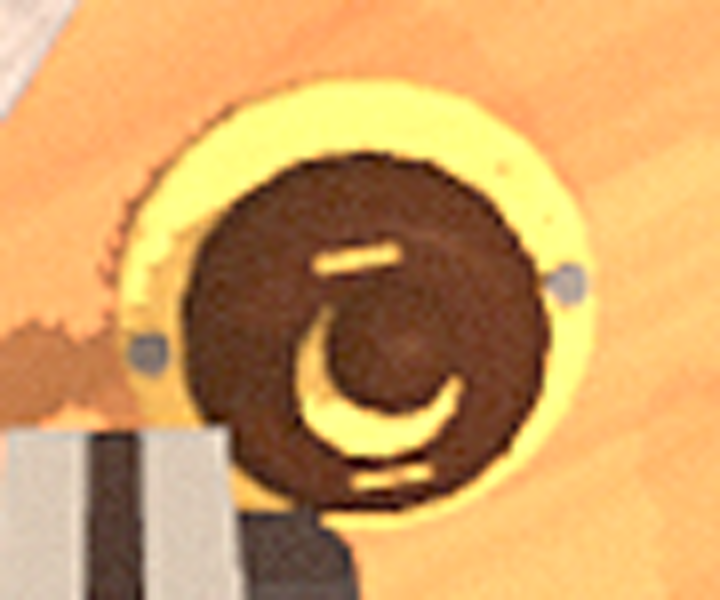

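Emit:
jog_arm --steps '[[[0,0,0],[0.5,0,-7.5]],[[0.4,1.4,0],[0,0,0]],[[0,1.4,2],[0,0,0]],[[0,0,4],[0,0,0]],[[0,0,0],[0,0,0]],[[0,0,0],[0,0,0]]]'

```text
t: 26.75
tool_pos: [0.4435, 0.3721, 0.2894]
tool_rot: [0.603, 3.079, 0.011]
contact_force: [1.3, 0.2, 1.1]
opening: -0.0002
```

```bash
cat >> h.py <<'E'
def sw():
    o=ctrl.get_obs();A=Ro.from_rotvec(o['tool_rot']).as_matrix();th=-.37
    for n,p in(("tcp",o['tool_pos']),("tip",o['tool_pos']+.173*A[:,2])):
        d=p[:2]-[.4916,.35];print(n,"along %.4f lat %.4f z %.4f"%(d@[np.cos(th),np.sin(th)],d@[-np.sin(th),np.cos(th)],p[2]))
    print("t",o['t'],"F",o['contact_force'].round(1))
E
python3 - <<'E'
from h import *
corr(-.37);sw()
i=ctrl.camera_info("wrist");np.save("w9.npy",i,allow_pickle=True)
im=save("wrist","pics/w9.png");sw()
E
```

```text
corr deg [ 0.43  0.15 -0.97] tip n 0.5041 s 0.2876 z 0.1164
tcp along -0.0528 lat 0.0032 z 0.2894
tip along -0.0523 lat 0.0045 z 0.1164
t 26.75 F [1.3 0.2 1.1]
tcp along -0.0530 lat 0.0028 z 0.2888
tip along -0.0528 lat 0.0039 z 0.1158
t 26.8 F [ 0.1 -0.1 -0. ]
```

View pics/w9.png

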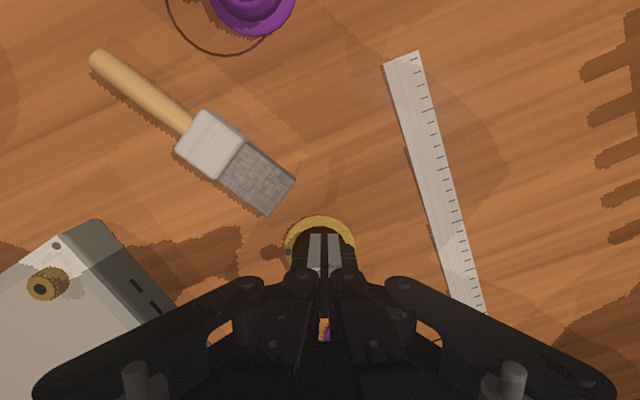

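Emit:
jog_arm --steps '[[[0,-0.3,3],[0.3,0,-0.9]],[[0,0,3],[0,0,0]],[[0,0,0],[0,0,0]],[[0,0,0],[0,0,0]]]'

```text
t: 27.2
tool_pos: [0.4452, 0.3715, 0.2369]
tool_rot: [0.58, 3.076, 0.016]
contact_force: [0.3, 0.6, 1.3]
opening: -0.0002
```

Run:
```python
from h import *
corr(-.37);sw()
save("side","pics/s20.png");sw()
im=cv2.imread("pics/s20.png")
cv2.imwrite("pics/c24.png",cv2.resize(im[90:190,200:320],None,fx=6,fy=6,interpolation=cv2.INTER_CUBIC))
```

```text
corr deg [ 0.71  0.55 -0.15] tip n 0.5071 s 0.2867 z 0.0640
tcp along -0.0510 lat 0.0033 z 0.2369
tip along -0.0493 lat 0.0054 z 0.0640
t 27.2 F [0.3 0.6 1.3]
tcp along -0.0511 lat 0.0032 z 0.2369
tip along -0.0494 lat 0.0053 z 0.0639
t 27.25 F [ 0.1 -0.1  0.2]
```

View pics/c24.png

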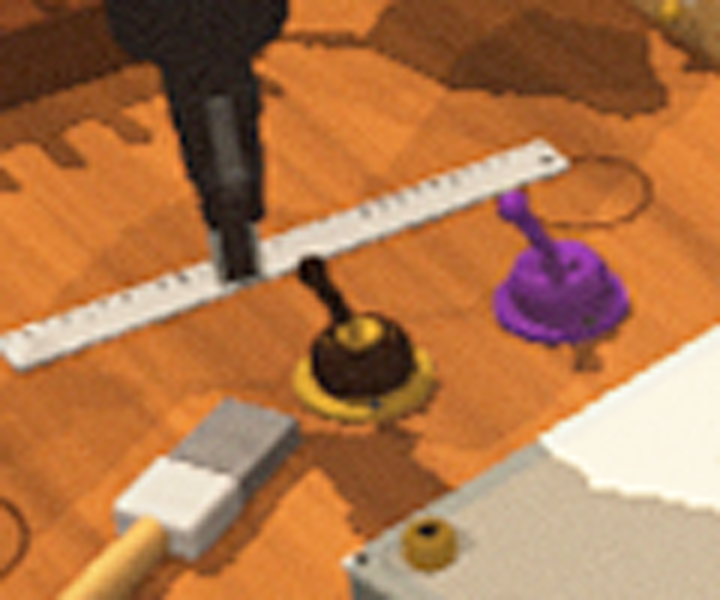

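Emit:
jog_arm --steps '[[[0,-0.4,1],[0.5,0.4,0]],[[0,0,0.1],[0,0,0]],[[0,0,0],[0,0,0]],[[-0.7,0,0],[0,0,0]],[[-0.7,0,0],[0,0,0]],[[-0.7,0,0],[0,0,0]],[[-0.7,0,0],[0,0,0]]]'

```text
t: 27.95
tool_pos: [0.4728, 0.3581, 0.2317]
tool_rot: [0.58, 3.08, 0.014]
contact_force: [-1.8, 0.6, 0.9]
opening: 0.0001
```

Run:
```python
from h import *
corr(-.37);sw()
save("side","pics/s21.png")
im=cv2.imread("pics/s21.png")
cv2.imwrite("pics/c25.png",cv2.resize(im[90:190,200:320],None,fx=6,fy=6,interpolation=cv2.INTER_CUBIC))
```

```text
corr deg [ 0.59  0.33 -0.13] tip n 0.5311 s 0.2687 z 0.0587
tcp along -0.0204 lat 0.0008 z 0.2317
tip along -0.0194 lat 0.0025 z 0.0587
t 27.95 F [-1.8  0.6  0.9]
```

View pics/c25.png

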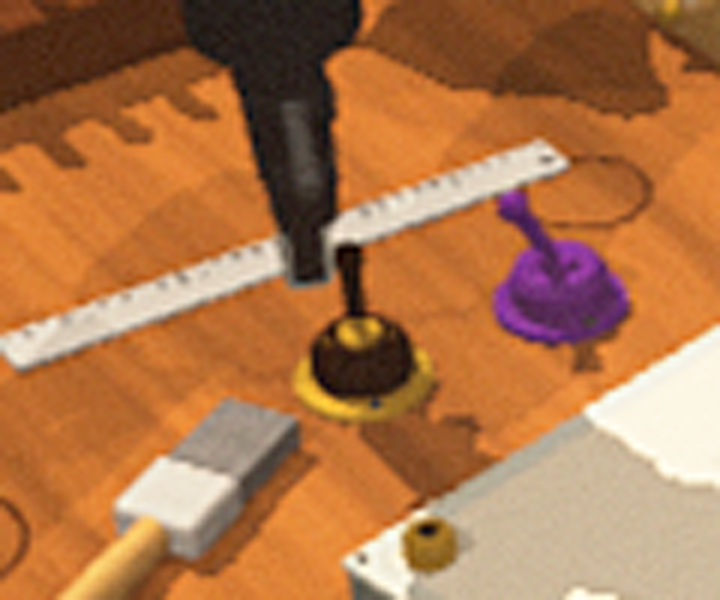

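Emit:
jog_arm --steps '[[[-0.6,0,0.1],[0.3,0,0]],[[-0.6,0,0],[0,0,0]],[[-0.5,0,0],[0,0,0]],[[-0.4,0,0],[0,0,0]]]'

```text
t: 28.4
tool_pos: [0.4944, 0.3494, 0.2295]
tool_rot: [0.583, 3.083, 0.005]
contact_force: [-9.8, 5.7, 2.6]
opening: -0.0002
```

Run:
```python
from h import *
corr(-.37);sw()
```

```text
corr deg [ 0.23  0.17 -0.22] tip n 0.5497 s 0.2556 z 0.0565
tcp along 0.0028 lat 0.0004 z 0.2295
tip along 0.0033 lat 0.0011 z 0.0565
t 28.4 F [-9.8  5.7  2.6]
```

Emit:
jog_arm --steps '[[[-0.08,0,0],[0,0,0]],[[-0.08,0,0],[0,0,0]],[[1.5,0,0],[0,0,0]],[[3,0,0],[0,0,0]],[[0,0,-4.5],[0,0,0]],[[0,0,-4.5],[0,0,0]],[[2,0,-3],[0,0,0]],[[0,0,0],[0,0,0]]]'

```text
t: 29.2
tool_pos: [0.4298, 0.3732, 0.3508]
tool_rot: [-0.584, -3.084, 0.002]
contact_force: [0.4, 0.5, 0.1]
opening: -0.0004
```

Run:
```python
from h import *
sw()
save("side","pics/s22.png");save("top","pics/t22.png")
im=cv2.imread("pics/s22.png")
cv2.imwrite("pics/c26.png",cv2.resize(im[110:230,240:400],None,fx=5,fy=5,interpolation=cv2.INTER_CUBIC))
im=cv2.imread("pics/t22.png")
cv2.imwrite("pics/c27.png",cv2.resize(im[95:255,160:415],None,fx=3.1,fy=3.1,interpolation=cv2.INTER_CUBIC))
```

```text
tcp along -0.0660 lat -0.0007 z 0.3508
tip along -0.0665 lat -0.0011 z 0.1778
t 29.2 F [0.4 0.5 0.1]
```

View pics/c26.png

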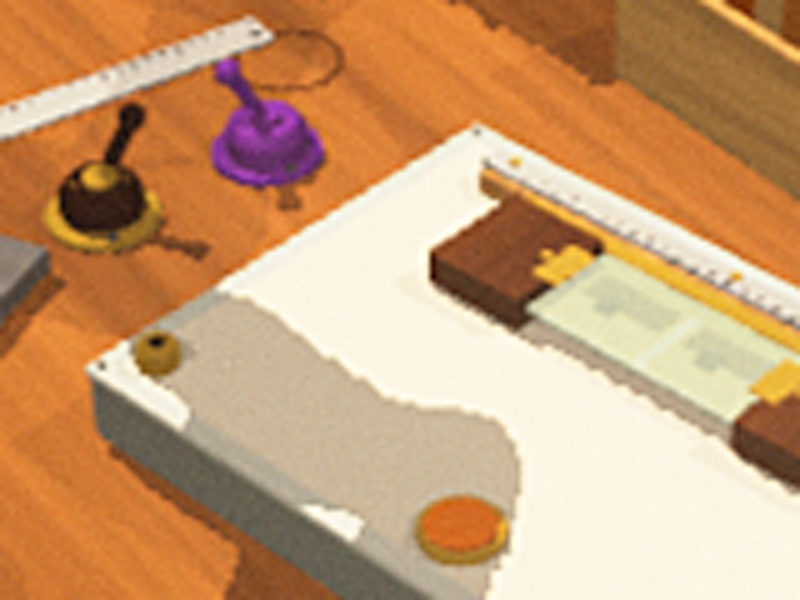

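View pics/c27.png

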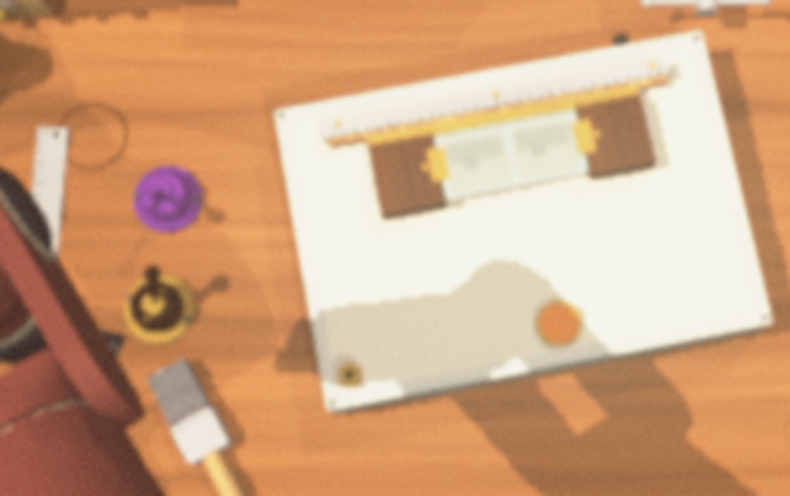

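Run:
```python
from h import *
a=np.radians(-21)
for j in (0.6,.8,.9,1.0):
    l=.044*np.sin(j-.5);z=.024+.044*np.cos(j-.5);p=[.4916+l*np.cos(a),.35+l*np.sin(a),z]
    print(j,"side(266.6,133.2)",w2px("side",p).round(1),"top",((w2px("top",p)-[160,95])*3.1).round(0))
l=-.0211;p=[.4916+l*np.cos(a),.35+l*np.sin(a),.0626];print("off side meas(252.2,135)",w2px("side",p))
```

```text
0.6 side(266.6,133.2) [260.6 132.4] top [141. 288.]
0.8 side(266.6,133.2) [263.8 132.4] top [146. 279.]
0.9 side(266.6,133.2) [265.4 132.7] top [148. 275.]
1.0 side(266.6,133.2) [266.9 133. ] top [150. 272.]
off side meas(252.2,135) [251.34592583 135.5553493 ]
```

Run:
```python
from h import *
print(ctrl.finish_job())
```

```text
the job is handed in; nothing more can be done
None
```

I slid the carrier home against the rail's cork by pushing in turn on its two end blocks, bedded it, then threw the black bakelite toggle fully over. I handed the job in at about 29 s, and the robot gave no verdict.

**Carrier:** Each block stopped moving at the same depth within about 0.5 mm. I held about 9 N on the left block for about 0.5 s, then about 9 N on the right for about 0.5 s. The wrist picture after both pushes shows the brass edge tight on the cork at both ends, with no gap and parallel to the rail.

**Forces:** The push readings stayed under 10 N. The fingers also pressed down on the blocks with 4 to 7 N. I could only estimate the force on the rail itself, at about 4 N or more, and I had no direct reading of it.

**Toggle:** It met its stop at about 11 N. In the last side and top pictures the ball sits within about 1 pixel of where it should be when fully on (1.0 rad). The early estimates of its swing direction disagreed by about 10 degrees. I used the direction given by the base screws and the marks on the body, and the throw confirmed it.

**Other items:** In the last pictures the arm is clear. The amber lens on the lightbox, the nut, the brush and what shows of the ruler looked undisturbed. I did not measure their positions, or check lens_b and the loupe again at the end.

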